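# Level the bench shelf

## Task

Lay the spirit level lengthwise along the clear front of the small bench shelf and press it down flat; then let go of it and turn the T-handle of the shelf's screw foot until the bubble sits between the two lines. Then press the level firmly down onto the shelf again and finish while still holding it pressed, with the bubble between the lines. Do not bang the level down, and do not knock the other things on the bench about.

Things in the scene. Friction and masses are not known exactly. Their poses are not given: they have to be found in the camera images.
- level_center (a point): Loose spirit level, a straight aluminium box section 230 long (its x), 24 wide (its y), 42 high (its z), black end caps, lying on its base on the bench at the start. This point is its centre, half-way up (21 above its base). Grip it across the 24 width.
- level: The same level, about 0.4 kg; origin at the middle of its underside, same axes. A notch 68 long in the middle of its top holds a yellow-green vial along x with a pale bubble, seen from above; the top is flat frame from 34 to 115 either side of the middle. Pressing far off the middle tips it a little: press near the middle or evenly on both sides of the vial.
- bubble_mid (a point): Middle of the pale bubble, 18 long, in the level's vial, 38 above the level's base. Its offset from the level's middle along the level's x is the reading: 0 = centred, ends +/-21. It runs to the higher end, 1.2 mm for each 0.001 rad of slope, and settles in about 1 s. The two black lines are 22 apart (inner edges), so it is between them while within 2 of the middle.
- shelf_place (a point): Middle of the clear front strip of the shelf's top, 85 above the bench: the level's middle belongs here, its x along this y, either way round. x points to the back of the shelf, y along its length away from the T-handle, z out of the top. The front edge is 60 in front, the ends 150 to either side. Two blue bins 58 high on the shelf begin 92 behind this point.
- shelf: The grey steel bench shelf, 300 long (y), 240 deep (x); axes as shelf_place, origin on the bench 60 behind and 85 below it. It stands on two rubber feet near its +y end and on the screw foot beyond its -y end, and at the start slopes down towards the screw foot by 0.005 to 0.014 rad.
- handle (a point): Centre of the black T-handle on the screw foot, 160 above the bench: a bar 84 long (its x), 18 wide (y), 18 high on a vertical spindle 16 in diameter. Clockwise from above raises its end of the shelf: 0.00455 rad of slope per rad, 5.5 mm of bubble on a level laid along. It keeps its height, takes 0.13 Nm, stays where left. 1 to 3.1 rad are needed.
- screwdriver: Black-handled screwdriver 200 long, 26 thick, lying in front of the shelf. Loose, not to be disturbed; origin at its underside.
- spanner: Steel spanner 200 long, 8 thick, lying to the right. Loose, not to be disturbed; origin at its underside.
- hammer: Hammer 280 long with a wooden handle, 26 thick, lying to the right at the back. Loose, not to be disturbed; origin at its underside.
- tape: Grey tape measure 72 x 38 x 66 high, standing near the robot to the left. Loose, not to be disturbed; origin at its underside.
- carton: Cardboard carton 85 x 120 x 65 high, at the back left. Loose, not to be disturbed; origin at its underside.
- bracket: Steel angle bracket 90 x 40, one leg standing 70 high, in front to the right. Loose, not to be disturbed; origin at its underside.
- tape_roll: Roll of packing tape 60 across and 26 high, lying flat between the level and the back of the bench. Loose, not to be disturbed; origin at its underside.
Not all that is in view belongs to the job. There is more than one size of the level; the job needs the middle-sized.

How it is judged:
On the way, in this order (a step that is already met when the one before it is completed fails the run):
1. the level lies along the front of the shelf and is pressed down flat (x of level_center in the frame of shelf_place between -0.042 and 0.05 m and y of level_center in the frame of shelf_place between -0.06 and 0.06 m and z of level_center in the frame of shelf_place between 0.016 and 0.025 m and angle between the x axis of level_center and the y axis of shelf_place, either way round below 0.17 rad and angle between the z axis of level_center and the z axis of shelf_place, either way round below 0.02 rad and contact force between level and shelf above 7.5 N and contact force between the fingers and level above 2.5 N), for 0.2 s.
2. the level let go, the T-handle is turned until the bubble sits between the lines (x of level_center in the frame of shelf_place between -0.042 and 0.05 m and y of level_center in the frame of shelf_place between -0.06 and 0.06 m and z of level_center in the frame of shelf_place between 0.016 and 0.025 m and angle between the x axis of level_center and the y axis of shelf_place, either way round below 0.17 rad and angle between the z axis of level_center and the z axis of shelf_place, either way round below 0.02 rad and x of bubble_mid in the frame of level between -0.002 and 0.002 m and angle between shelf_place's own z axis and vertical below 0.0035 rad and contact force between the fingers and level below 0.5 N), for 0.3 s.
At the end, for the whole second after the job is handed in: The level lies flat along the shelf's clear front strip (middle within 60 mm along, 40 mm across, 10 degrees); the fingers press it so that it bears on the shelf with over 7.5 N (own weight 3.3 to 4.5 N); bubble within 2 mm of the middle, shelf within 0.0035 rad of level; at rest (all of step 1 and x of bubble_mid in the frame of level between -0.002 and 0.002 m and angle between shelf_place's own z axis and vertical below 0.0035 rad and linear speed of level below 0.02 m/s); the arm keeps its last pose, push and grip.
It fails at once if the level is banged down on the shelf (over 120 N) (contact force between level and shelf above 120 N).
It fails at once if another thing on the bench is knocked away (over 30 mm) (distance of any of screwdriver, spanner, hammer, tape, carton, bracket, tape_roll from where it was at the start of the episode above 0.03 m).
It also fails if it takes over 72 s, if anything falls off the work surface, if the arm or the gripper's body presses on something with over 40 N, if the wrist force passes 120 N, or if a joint passes its speed limit or range.

## Robot

A 7-joint arm with a two-finger parallel gripper is mounted at the origin on the work surface. World frame = base frame: x ahead of the robot, y to its left, z up, the work surface at z = 0. Lengths are in m, angles in rad, forces in N, time in s.
With the tool pointing down it reaches from about 0.4 to 0.85 m from the base axis. Payload 4.5 kg.
Tool frame: the origin (TCP) lies on the centre line of the jaws, within the pads' length; the fingertips stand 25 mm ahead of it and the grasp point (between the pads) lies 6 mm ahead of it; z points along the fingers, y is the direction in which the jaws open and shut (so a half turn about z gives the same grasp; the last joint's range is limited). The gripper opens to 88 mm and grips with 3 to 60 N. Pads are 18 mm wide; open, the fingers measure 123 mm over their backs; the gripper's body (75 mm by 187 mm) begins 45 mm behind the grasp point.
Start: joints at [1.239, 0.689, -0.195, 1.565, 0.157, 0.902, -0.215], TCP at [0.224, -0.584, 0.264] pointing down, gripper open.
Joint ranges: [-3.01, 3.01], [-0.46, 2.08], [-1.47, 1.51], [0.13, 2.56], [-1, 4.14], [0.04, 2.09], [-2.66, 2.66]. Speed limits (rad/s): [2.57, 2.57, 3.14, 3.14, 3.14, 3.14, 3.14].

## Interface

Orientations are given as a unit quaternion [x, y, z, w].
In Python, from plant import r, eyes gives the robot as it stands.
- The arm moves only by the tool servo_tool, never from a script. Its argument "deltas" is a list of rows, each an object of numbers: "dx", "dy", "dz": the shift along the tool's x, y, z in units of 60 mm (1.0 is 60 mm); "ax", "ay", "az": the turn, a rotation vector about the tool's x, y, z in units of 6 degrees (1.0 is 6 degrees); "hand": the finger opening in mm, from 0 to 88.1. A call has 1 to 10 rows; each row is the pose to reach, as a shift and turn from the pose commanded when the call began, along the tool's axes at that moment; what a row does not reach only later rows make up. A row lasts 1/8 s, in which the tool goes at most 62.5 mm and 10.7 degrees, less where a joint would pass 70% of its speed; a pose out of reach is approached as far as the arm can. A call with a gripper value outside its range is refused whole. The fingers move at their own pace and stop on an object; "newtons" is the grip in N (left out, the last holds). Time passes only in rows, so rows that repeat a pose let the fingers close. It gives the time, the measured TCP pose, the force and the opening at its end, in the units of the state.
- r.get_state(): the state, without advancing time (a new reading comes with each control period).
- eyes.snapshot(name): name is "scene" or "top" or "wrist"; returns (picture, depth): 400x640x3 uint8, red, green, blue; 400x640 float32, m along the optical axis (not along the pixel's ray), 0 where there is no reading.
- eyes.camera_model(name): a dict with "fx", "fy", "cx", "cy" (pixels), "pose" (4x4, takes a point from camera to world coordinates). Camera axes: x right, y up, looking along -z (the intrinsics and any distortion apply to the point x, -y, -z); pixel columns grow to the right and rows downward; lengths in m; the calibration is good to about 2 mm. A picture is of the moment at which its call begins: read the wrist's pose just before it. camera_model takes no time and is no camera call; for the wrist camera it gives the pose at the moment of the call.
- r.finish_job(): hands the job in, once; it reports no verdict.
The state is a dict: "clock": time; "q": joint angles; "qd": joint speeds; "joint_torque": joint torques, N m; "tool_pos": TCP position; "eef_rot": TCP orientation; "contact_force": force on the tool from outside, world axes, zero at the start; "moment": the same for the moment, N m; "opening": opening from 0.0 (shut) to 1.0 (fully open).
Only numpy, scipy, OpenCV 4.12 (cv2) and the standard library are available. Lean on these libraries where they do the work, as an engineer would, in place of code of your own. Each camera call takes 0.05 s, during which the arm holds its last target.

## Working session

There is one attempt and no reset: what is moved stays moved. The work goes in short steps, Python scripts to look and compute and a tool call to move; the robot and the scene stay as the last step left them, time stands still between calls to the robot, and variables do not carry over. Pictures are saved under pics/ and viewed, and the job is handed in when it is done.

Besides the shell and the picture viewer there is one more tool, called after "Call:" by a JSON object that holds its "op" and its "data". servo_tool: Moves the arm, as the interface text tells. Its arguments: {"type":"object","properties":{"deltas":{"type":"array","items":{"type":"object","properties":{"dx":{"type":"number"},"dy":{"type":"number"},"dz":{"type":"number"},"ax":{"type":"number"},"ay":{"type":"number"},"az":{"type":"number"},"hand":{"type":"number"}}}},"newtons":{"type":"number"}},"required":["deltas"]}

```bash
ls; mkdir -p pics
python3 - <<'E'
from plant import r, eyes
import cv2,numpy as np
s=r.get_state(); print(s)
for n in ("scene","top"):
    p,d=eyes.snapshot(n); m=eyes.camera_model(n); print(n,m)
    cv2.imwrite(f"pics/{n}0.png",p[:,:,::-1]); np.savez(f"{n}0.npz",p=p,d=d,**{k:m[k] for k in("fx","fy","cx","cy","pose")})
E
```

```text
pics
{'clock': 0.0, 'q': array([ 1.23883067,  0.68998473, -0.19450729,  1.56633161,  0.15731862,
        0.9025077 , -0.21511343]), 'qd': array([ 7.66258989e-05,  1.47291413e-03, -5.39064034e-04, -1.23456792e-03,
        2.07247290e-03,  7.51317456e-04, -6.58354393e-04]), 'joint_torque': array([-4.06609997e-04, -5.27554214e+01, -1.26665108e+00, -1.53428650e+01,
       -5.25683386e-02,  6.59894184e-03,  1.82287649e-04]), 'tool_pos': array([ 0.22328022, -0.58313058,  0.26291267]), 'eef_rot': array([ 9.83316182e-01,  1.81902287e-01, -2.41757522e-04, -8.86695079e-04]), 'contact_force': array([-0.34265367, -0.62944685,  0.36856688]), 'moment': array([ 0.04949815, -0.0158204 ,  0.01885646]), 'opening': 0.999473673827548}
scene {'fx': 391.12273101693944, 'fy': 391.12273101693944, 'cx': 315.9689730229124, 'cy': 196.21617704572327, 'pose': array([[-0.49414702, -0.67171122,  0.55192641,  1.23525597],
       [ 0.86933426, -0.37538126,  0.32147606,  0.4807154 ],
       [-0.00875624,  0.63866497,  0.7694351 ,  1.16034448],
       [ 0.        ,  0.        ,  0.        ,  1.        ]])}
top {'fx': 452.7951454060751, 'fy': 452.7951454060751, 'cx': 322.49856151576694, 'cy': 201.75289076315087, 'pose': array([[-0.02423664,  0.99013262, -0.13802169,  0.31745941],
       [-0.99958446, -0.02615659, -0.01211346,  0.0276098 ],
       [-0.0156041 ,  0.13767075,  0.99035513,  1.42077355],
       [ 0.        ,  0.        ,  0.        ,  1.        ]])}
```

View pics/scene0.png

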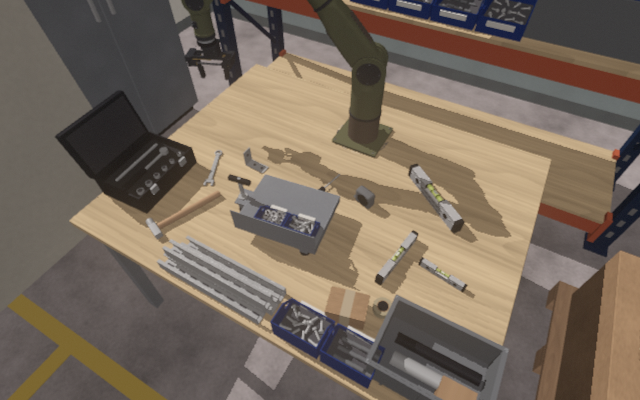

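View pics/top0.png

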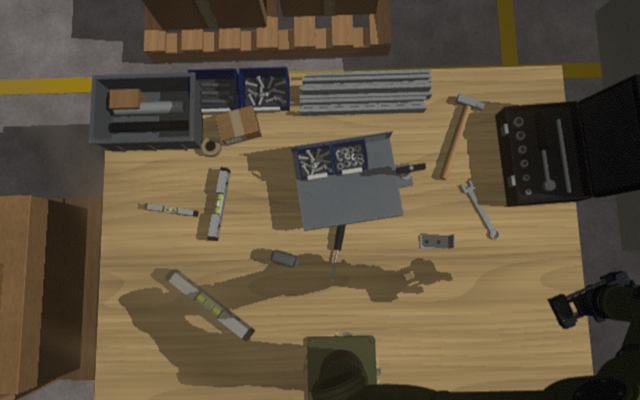

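```bash
cat > h.py <<'E'
import numpy as np,cv2
def load(f):
    z=np.load(f); return z['p'],z['d'],{k:z[k] for k in("fx","fy","cx","cy","pose")}
def ray(m,u,v):
    d=np.array([(u-m['cx'])/m['fx'],-(v-m['cy'])/m['fy'],-1.0]); return m['pose'][:3,3],m['pose'][:3,:3]@d
def onz(m,u,v,z):
    o,d=ray(m,u,v); return o+d*(z-o[2])/d[2]
def pts(m,d):
    v,u=np.mgrid[:d.shape[0],:d.shape[1]]
    c=np.stack([(u-m['cx'])/m['fx']*d,-(v-m['cy'])/m['fy']*d,-d],-1)
    w=c@m['pose'][:3,:3].T+m['pose'][:3,3]; w[d==0]=np.nan; return w
def proj(m,P):
    c=m['pose'][:3,:3].T@(np.asarray(P)-m['pose'][:3,3]); return m['cx']+m['fx']*c[0]/-c[2], m['cy']-m['fy']*c[1]/-c[2]
def snap(n,tag):
    from plant import r,eyes
    m=eyes.camera_model(n); p,d=eyes.snapshot(n)
    np.savez(f"{tag}.npz",p=p,d=d,**{k:m[k] for k in("fx","fy","cx","cy","pose")}); cv2.imwrite(f"pics/{tag}.png",p[:,:,::-1]); return p,d,m
E
python3 - <<'E'
from h import *
for f in("top0","scene0"):
    p,d,m=load(f+".npz"); w=pts(m,d)
    print(f)
    for nm,zlo,zhi,xr,yr in(("levs",.012,.09,(.25,.75),(.2,.6)),("shelf",.07,.1,(.3,.75),(-.3,.2)),("handle",.146,.18,(.3,.75),(-.4,-.1))):
        k=(w[...,2]>zlo)&(w[...,2]<zhi)&(w[...,0]>xr[0])&(w[...,0]<xr[1])&(w[...,1]>yr[0])&(w[...,1]<yr[1])
        n,l,st,c=cv2.connectedComponentsWithStats(k.astype(np.uint8))
        for i in range(1,n):
            if st[i,4]>20:
                q=w[l==i]; rc=cv2.minAreaRect((q[:,:2]*1000).astype(np.float32)); print(nm,st[i],c[i].round(),"rect",np.round(rc[0],1),np.round(rc[1],1),round(rc[2],1),"z",np.percentile(q[:,2],[5,50,95]).round(4))
p,d,m=load("top0.npz")
a=cv2.resize(p[150:360,120:300],None,fx=3,fy=3,interpolation=cv2.INTER_CUBIC)[:600]
b=cv2.resize(p[120:250,285:445],None,fx=5,fy=4.6,interpolation=cv2.INTER_CUBIC)
cv2.imwrite("pics/c1.png",a[:,:,::-1]); cv2.imwrite("pics/c2.png",b[:,:,::-1])
E
```

```text
top0
levs [140 126  81  30 729] [190. 144.] rect [718.5 480.9] [231.1  73.6] 82.6 z [0.0177 0.0304 0.0789]
levs [218 126  43  19 566] [238. 133.] rect [728.3 300. ] [ 43.3 125.9] 0.2 z [0.0223 0.0637 0.0702]
levs [207 167  23  74 721] [218. 204.] rect [515.5 369. ] [ 27.2 230. ] 80.2 z [0.0178 0.0404 0.0463]
levs [145 203  53  13 309] [171. 209.] rect [501.2 519.4] [163.3  18. ] 80.7 z [0.0175 0.0295 0.0347]
levs [165 269  38  23 434] [181. 281.] rect [271.7 470.4] [108.1  33.4] 52.2 z [0.0221 0.0566 0.0619]
shelf [ 292  136  121   95 6094] [353. 191.] rect [562.4 -53.3] [239.1 346.9] 7.5 z [0.0785 0.0845 0.0896]
shelf [359 143   8  24  54] [362. 153.] rect [640.9 -78.7] [70.9 14.9] 3.7 z [0.0872 0.0973 0.0996]
handle [396 163  30  11 205] [410. 168.] rect [ 583.3 -207.9] [19.5 83.6] 9.1 z [0.1595 0.1675 0.1719]
scene0
levs [369 195   6  12  36] [372. 201.] rect [351.2 202.9] [ 4.9 31.6] 85.7 z [0.0151 0.0428 0.0625]
levs [435 203  29  29 422] [450. 217.] rect [273.2 470.3] [113.9  34.9] 52.3 z [0.016  0.0505 0.0585]
levs [374 230  44  54 546] [396. 257.] rect [517.2 369.6] [ 25.6 231.8] 80.0 z [0.0191 0.0396 0.0446]
levs [418 257  48  34 365] [442. 274.] rect [503.2 520.3] [162.6  23.8] 80.4 z [0.0139 0.027  0.0324]
levs [330 286  40  23 368] [352. 296.] rect [729.7 301. ] [ 40.8 123. ] 0.3 z [0.061  0.0646 0.0683]
levs [372 297  19  21 275] [381. 306.] rect [701.7 393.3] [48.8 59.9] 89.4 z [0.0187 0.0257 0.03  ]
levs [390 305  62  37 727] [421. 323.] rect [707.1 514.4] [ 37.  167.6] 12.1 z [0.0162 0.0534 0.0872]
shelf [ 232  175  108   77 3289] [288. 205.] rect [563.2 -51.2] [248.5 345.9] 7.9 z [0.0741 0.0829 0.0901]
shelf [260 208  17  11  32] [266. 212.] rect [616.6 -76.1] [34. 55.] 61.1 z [0.0936 0.0974 0.0999]
handle [227 175  24  11 147] [238. 180.] rect [ 584.8 -207.1] [23.  84.7] 7.6 z [0.1528 0.1649 0.1695]
```

View pics/c1.png

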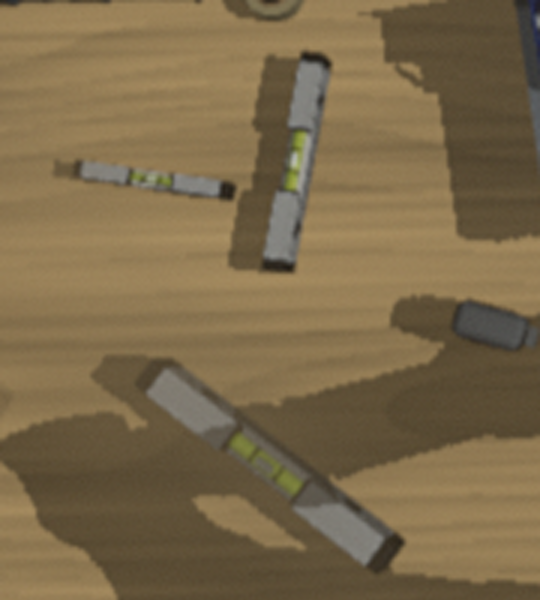

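View pics/c2.png

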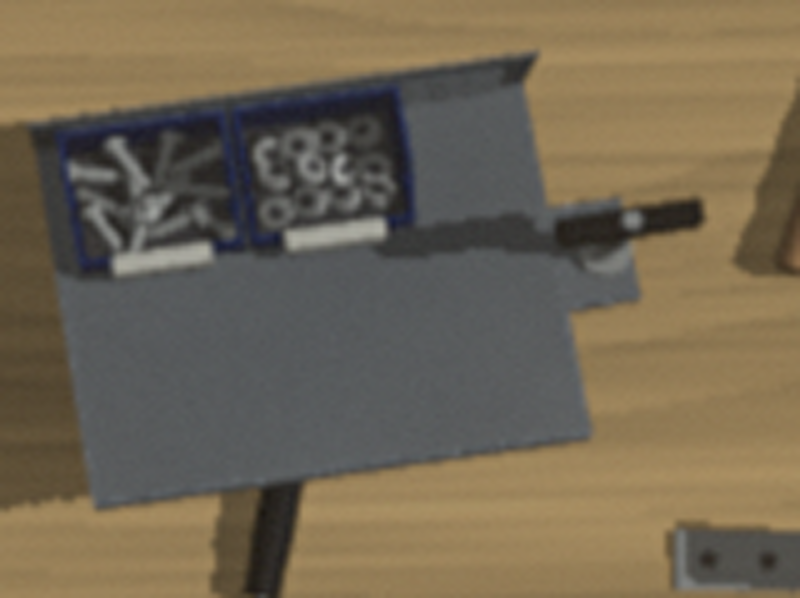

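The top crop shows three levels: small at (171,209), about 163 mm long; middle at (218,204), 230 mm long and about 25 mm wide; large at (210,303), longer still. The one at (218,204) fits the 230 x 24 x 42 description and is the target. The second crop shows the shelf with its front edge at about (304,230)-(403,215), and the black T-handle at (410,168).

```bash
cat >> h.py <<'E'
from scipy.spatial.transform import Rotation as R
def go(pos,yawx_deg,cur=None,tilt=None):
    """deltas (units) from current measured pose to world pos, tool down, tool x at yaw"""
    from plant import r
    s=r.get_state(); p=s['tool_pos']; q=R.from_quat(s['eef_rot'])
    y=np.radians(yawx_deg); X=np.array([np.cos(y),np.sin(y),0]);Z=np.array([0,0,-1.]);Y=np.cross(Z,X)
    T=R.from_matrix(np.stack([X,Y,Z],1))
    d=q.inv().apply(np.asarray(pos)-p)/.06; a=(q.inv()*T).as_rotvec()/np.radians(6)
    print("at",p.round(4),"yaw",np.degrees(np.arctan2(*q.as_matrix()[[1,0],[0,0]])).round(2),"clock",round(s['clock'],2),"q",s['q'].round(2)); print("d",d.round(3),"a",a.round(3)); return d,a
E
python3 - <<'E'
from h import *
p,d,m=load("top0.npz"); w=pts(m,d)
# shelf plane from mid region
k=np.zeros(d.shape,bool); k[185:215,312:395]=1
q=w[k]; A=np.c_[q[:,:2],np.ones(len(q))]; print("plane",np.linalg.lstsq(A,q[:,2],rcond=None)[0], q[:,2].mean())
g=cv2.cvtColor(p,cv2.COLOR_RGB2HSV)
# front/side corners by mask: grey vs wood saturation
msk=((g[...,1]<70)&(w[...,2]>.07)&(w[...,2]<.1)).astype(np.uint8); msk[:170]=0
c=max(cv2.findContours(msk,0,2)[0],key=cv2.contourArea)[:,0]
P=np.array([onz(m,u,v,.084)[:2] for u,v in c])
print(P[np.argmin(P@[1,-.0])],)
for dirv in([-1,1],[-1,-1]): i=np.argmax(P@dirv); print("corner",c[i],P[i].round(4))
lo=P[(P[:,1]<.08)&(P[:,1]>-.18)]; 
fr=[]
for u in range(308,400,2):
    vv=c[c[:,0]==u][:,1]; 
    if len(vv): fr.append(onz(m,u,vv.max()+.5,.084)[:2])
fr=np.array(fr); a=np.polyfit(fr[:,1],fr[:,0],1); print("front x=",a,"yaw",np.degrees(-np.arctan(a[0])))
go([.45,-.12,.36],80)
E
```

```text
** On entry to DLASCL parameter number  4 had an illegal value
 ** On entry to DLASCL parameter number  4 had an illegal valueTraceback (most recent call last):
  File "<stdin>", line 5, in <module>
    x, resids, rank, s = _umath_linalg.lstsq(a, b, rcond,
                         ~~~~~~~~~~~~~~~~~~~^^^^^^^^^^^^^
                                             signature=signature)
                                             ^^^^^^^^^^^^^^^^^^^^
    raise LinAlgError("SVD did not converge in Linear Least Squares")
numpy.linalg.LinAlgError: SVD did not converge in Linear Least Squares
```

Run:
```python
from h import *
p,d,m=load("top0.npz"); w=pts(m,d)
g=cv2.cvtColor(p,cv2.COLOR_RGB2HSV)
msk=((g[...,1]<70)&(w[...,2]>.07)&(w[...,2]<.1)).astype(np.uint8); msk[:170]=0
c=max(cv2.findContours(msk,0,cv2.CHAIN_APPROX_NONE)[0],key=cv2.contourArea)[:,0]
P=np.array([onz(m,u,v,.084)[:2] for u,v in c])
for dirv in([-1,1],[-1,-1]): i=np.argmax(P@dirv); print("corner",c[i],P[i].round(4))
fr=[]
for u in range(308,400,2):
    vv=c[c[:,0]==u][:,1]
    if len(vv): fr.append(onz(m,u,vv.max()+.5,.084)[:2])
fr=np.array(fr); a=np.polyfit(fr[:,1],fr[:,0],1); print("front x=",a,"yaw",np.degrees(-np.arctan(a[0])))
go([.45,-.12,.36],80)
```

```text
corner [304 230] [0.4209 0.1007]
corner [403 214] [ 0.4609 -0.1935]
front x= [-0.1307037   0.43420322] yaw 7.446557548307954
at [ 0.2233 -0.5832  0.263 ] yaw 20.96 clock 0.1 q [ 1.24  0.69 -0.19  1.57  0.16  0.9  -0.22]
d [ 6.289 -5.86  -1.608] a [-1.50e-02 -7.00e-03 -9.84e+00]
```

Call:
{"op": "servo_tool", "data": {"deltas": [{"dx": 6.29,"dy": -5.86,"dz": -1.6,"az": -9.84,"hand": 88},{"dx": 6.29,"dy": -5.86,"dz": -1.6,"az": -9.84,"hand": 88},{"dx": 6.29,"dy": -5.86,"dz": -1.6,"az": -9.84,"hand": 88},{"dx": 6.29,"dy": -5.86,"dz": -1.6,"az": -9.84,"hand": 88},{"dx": 6.29,"dy": -5.86,"dz": -1.6,"az": -9.84,"hand": 88},{"dx": 6.29,"dy": -5.86,"dz": -1.6,"az": -9.84,"hand": 88},{"dx": 6.29,"dy": -5.86,"dz": -1.6,"az": -9.84,"hand": 88},{"dx": 6.29,"dy": -5.86,"dz": -1.6,"az": -9.84,"hand": 88},{"dx": 6.29,"dy": -5.86,"dz": -1.6,"az": -9.84,"hand": 88},{"dx": 6.29,"dy": -5.86,"dz": -1.6,"az": -9.84,"hand": 88}]}}

```text
schema error: expected keys dx, dy, dz, ax, ay, az, hand
```

Run:
```python
from h import *
p,d,m=snap("wrist","w1"); print(m)
go([.45,-.12,.36],80); go([.5163,.3693,.2],170.2)
```

```text
{'fx': 347.40763134659625, 'fy': 347.40763134659625, 'cx': 313.98893544325455, 'cy': 203.82928815081502, 'pose': array([[ 0.3566587 ,  0.90134294,  0.24571424,  0.28718301],
       [-0.93423418,  0.34439307,  0.09273571, -0.56004383],
       [-0.0010356 , -0.26262963,  0.96489616,  0.38286974],
       [ 0.        ,  0.        ,  0.        ,  1.        ]])}
at [ 0.2234 -0.5832  0.2631] yaw 20.97 clock 0.15 q [ 1.24  0.69 -0.19  1.57  0.16  0.9  -0.22]
d [ 6.289 -5.861 -1.607] a [-1.200e-02 -6.000e-03 -9.839e+00]
at [ 0.2234 -0.5832  0.2631] yaw 20.97 clock 0.15 q [ 1.24  0.69 -0.19  1.57  0.16  0.9  -0.22]
d [ 10.239 -13.077   1.069] a [-6.0000e-03 -1.7000e-02 -2.4872e+01]
```

View pics/w1.png

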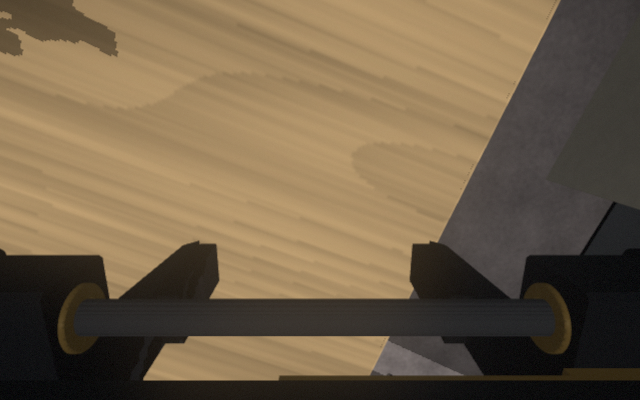

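Call:
{"op": "servo_tool", "data": {"deltas": [{"dx": 6.29,"dy": -5.86,"dz": -1.6,"ax": 0,"ay": 0,"az": -9.84,"hand": 88},{"dx": 6.29,"dy": -5.86,"dz": -1.6,"ax": 0,"ay": 0,"az": -9.84,"hand": 88},{"dx": 6.29,"dy": -5.86,"dz": -1.6,"ax": 0,"ay": 0,"az": -9.84,"hand": 88},{"dx": 6.29,"dy": -5.86,"dz": -1.6,"ax": 0,"ay": 0,"az": -9.84,"hand": 88},{"dx": 6.29,"dy": -5.86,"dz": -1.6,"ax": 0,"ay": 0,"az": -9.84,"hand": 88},{"dx": 6.29,"dy": -5.86,"dz": -1.6,"ax": 0,"ay": 0,"az": -9.84,"hand": 88},{"dx": 6.29,"dy": -5.86,"dz": -1.6,"ax": 0,"ay": 0,"az": -9.84,"hand": 88},{"dx": 6.29,"dy": -5.86,"dz": -1.6,"ax": 0,"ay": 0,"az": -9.84,"hand": 88},{"dx": 6.29,"dy": -5.86,"dz": -1.6,"ax": 0,"ay": 0,"az": -9.84,"hand": 88},{"dx": 6.29,"dy": -5.86,"dz": -1.6,"ax": 0,"ay": 0,"az": -9.84,"hand": 88}]}}

```text
clock: 1.4
tool_pos: [0.451, -0.1184, 0.36]
eef_rot: [0.765, 0.645, 0.001, 0.0]
contact_force: [-0.5, 0.1, 0.6]
opening: 0.999
```

Run:
```python
from h import *
p,d,m=snap("wrist","w2")
go([.45,-.12,.36],80); go([.5163,.3693,.25],170.2)
```

```text
at [ 0.45   -0.1204  0.3595] yaw 80.07 clock 1.45 q [ 0.55  0.39 -0.56  1.87  0.26  0.95 -0.3 ]
d [ 0.006 -0.001 -0.008] a [-0.004  0.007  0.012]
at [ 0.45   -0.1204  0.3595] yaw 80.07 clock 1.45 q [ 0.55  0.39 -0.56  1.87  0.26  0.95 -0.3 ]
d [ 8.231 -0.318  1.82 ] a [-9.0000e-03  2.0000e-03 -1.5022e+01]
```

View pics/w2.png

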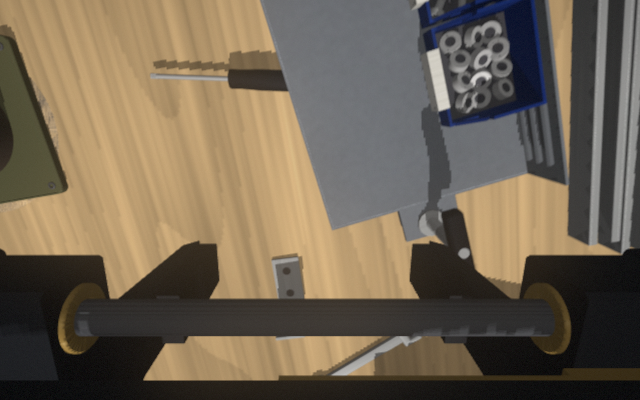

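Call:
{"op": "servo_tool", "data": {"deltas": [{"dx": 8.23,"dy": -0.32,"dz": 1.82,"ax": 0,"ay": 0,"az": -15.02,"hand": 88},{"dx": 8.23,"dy": -0.32,"dz": 1.82,"ax": 0,"ay": 0,"az": -15.02,"hand": 88},{"dx": 8.23,"dy": -0.32,"dz": 1.82,"ax": 0,"ay": 0,"az": -15.02,"hand": 88},{"dx": 8.23,"dy": -0.32,"dz": 1.82,"ax": 0,"ay": 0,"az": -15.02,"hand": 88},{"dx": 8.23,"dy": -0.32,"dz": 1.82,"ax": 0,"ay": 0,"az": -15.02,"hand": 88},{"dx": 8.23,"dy": -0.32,"dz": 1.82,"ax": 0,"ay": 0,"az": -15.02,"hand": 88},{"dx": 8.23,"dy": -0.32,"dz": 1.82,"ax": 0,"ay": 0,"az": -15.02,"hand": 88},{"dx": 8.23,"dy": -0.32,"dz": 1.82,"ax": 0,"ay": 0,"az": -15.02,"hand": 88},{"dx": 8.23,"dy": -0.32,"dz": 1.82,"ax": 0,"ay": 0,"az": -15.02,"hand": 88},{"dx": 8.23,"dy": -0.32,"dz": 1.82,"ax": 0,"ay": 0,"az": -15.02,"hand": 88}]}}

```text
clock: 2.7
tool_pos: [0.5178, 0.3675, 0.2489]
eef_rot: [0.087, 0.996, -0.001, -0.001]
contact_force: [-0.2, -0.2, -0.0]
opening: 0.999
```

Run:
```python
from h import *
p,d,m=load("w2.npz")
print("corner",onz(m,332,229,.083), "edge",onz(m,266,10,.084))
p,d,m=snap("wrist","w3")
w=pts(m,d); k=(w[...,2]>.025)&(w[...,2]<.06); k[240:]=0
n,l,st,c=cv2.connectedComponentsWithStats(k.astype(np.uint8))
for i in range(1,n):
  if st[i,4]>100:
    q=w[l==i]; rc=cv2.minAreaRect((q[:,:2]*1000).astype(np.float32)); print(st[i],np.round(rc[0],1),np.round(rc[1],1),round(rc[2],1),np.median(q[:,2]))
go([.5163,.3693,.25],170.2); go([.5163,.3693,.036],170.2)
```

```text
corner [ 0.46136752 -0.19419635  0.083     ] edge [0.43195181 0.05217748 0.084     ]
[   0    0  105   54 1723] [355.7 173.4] [34.5 70.3] 16.7 0.04780122330896447
[ 302   49   27  191 4725] [489.7 372.4] [ 23.7 177.7] 80.2 0.040364430080182756
[ 382  126  172   19 2642] [501.7 519. ] [163.5  17.1] 80.1 0.028415504936678937
[  0 131  63 109 791] [475.5 108.7] [108.    3.5] 7.1 0.05629677712393788
at [0.5181 0.3668 0.2494] yaw 169.9 clock 2.75 q [-0.26  0.84 -0.85  1.53  0.68  1.1   0.12]
d [ 0.037  0.035 -0.009] a [-0.027 -0.001 -0.05 ]
at [0.5181 0.3668 0.2494] yaw 169.9 clock 2.75 q [-0.26  0.84 -0.85  1.53  0.68  1.1   0.12]
d [0.036 0.045 3.557] a [-0.027 -0.001 -0.05 ]
```

View pics/w3.png

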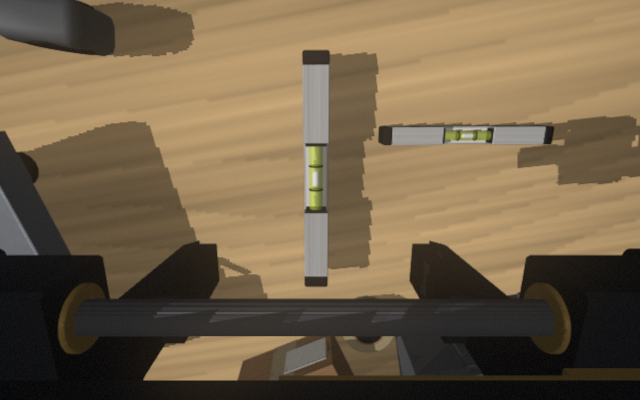

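Run:
```python
from h import *
p,d,m=load("w3.npz")
a,b=onz(m,316,50.5,.042),onz(m,315.5,286.5,.042); print(a,b,(a+b)/2,np.linalg.norm(a-b),np.degrees(np.arctan2(*(a-b)[1::-1])))
c=(a+b)/2
go([c[0],c[1],.12],170.1); go([c[0],c[1],.024+.006-.012],170.1); print("bub",onz(m,316,178,.038))
```

```text
[0.40401757 0.38812923 0.042     ] [0.62810176 0.3480857  0.042     ] [0.51605967 0.36810747 0.042     ] 0.22763393338727278 169.86826739438513
at [0.5181 0.3668 0.2494] yaw 169.9 clock 2.75 q [-0.26  0.84 -0.85  1.53  0.68  1.1   0.12]
d [0.037 0.021 2.157] a [-0.027 -0.001 -0.033]
at [0.5181 0.3668 0.2494] yaw 169.9 clock 2.75 q [-0.26  0.84 -0.85  1.53  0.68  1.1   0.12]
d [0.037 0.026 3.857] a [-0.027 -0.001 -0.033]
bub [0.5158135  0.36842573 0.038     ]
```

Call:
{"op": "servo_tool", "data": {"deltas": [{"dx": 0,"dy": 0,"dz": 1,"ax": 0,"ay": 0,"az": 0,"hand": 88},{"dx": 0,"dy": 0,"dz": 2,"ax": 0,"ay": 0,"az": 0,"hand": 88},{"dx": 0,"dy": 0,"dz": 2.7,"ax": 0,"ay": 0,"az": 0,"hand": 88},{"dx": 0,"dy": 0,"dz": 2.7,"ax": 0,"ay": 0,"az": 0,"hand": 88}]}}

```text
clock: 3.25
tool_pos: [0.5168, 0.365, 0.0857]
eef_rot: [0.088, 0.996, -0.003, -0.002]
contact_force: [0.6, -0.5, 0.2]
opening: 0.997
```

Run:
```python
from h import *
go([.5161,.3684,.032],169.9)
```

```text
at [0.5168 0.365  0.0857] yaw 169.94 clock 3.25 q [-0.32  1.03 -0.72  1.64  0.88  0.83 -0.03]
d [0.02  0.059 0.895] a [-0.066 -0.023  0.007]
```

Call:
{"op": "servo_tool", "data": {"deltas": [{"dx": 0,"dy": 0,"dz": 0.2,"ax": 0,"ay": 0,"az": 0,"hand": 88},{"dx": 0,"dy": 0,"dz": 0.2,"ax": 0,"ay": 0,"az": 0,"hand": 88},{"dx": 0,"dy": 0,"dz": 0.2,"ax": 0,"ay": 0,"az": 0,"hand": 88}]}}

```text
clock: 3.62
tool_pos: [0.5177, 0.3698, 0.0779]
eef_rot: [0.086, 0.996, 0.001, 0.001]
contact_force: [-0.0, -0.2, -0.1]
opening: 0.995
```

Run:
```python
from h import *
go([.5161,.3684,.032],169.9)
```

```text
at [0.5177 0.3698 0.0779] yaw 170.09 clock 3.62 q [-0.32  1.04 -0.71  1.64  0.89  0.82 -0.04]
d [ 0.024 -0.028  0.764] a [0.016 0.014 0.033]
```

Call:
{"op": "servo_tool", "data": {"deltas": [{"dx": 0.01,"dy": -0.01,"dz": 0.3,"ax": 0,"ay": 0,"az": 0,"hand": 88},{"dx": 0.02,"dy": -0.02,"dz": 0.6,"ax": 0,"ay": 0,"az": 0,"hand": 70},{"dx": 0.02,"dy": -0.02,"dz": 0.76,"ax": 0,"ay": 0,"az": 0,"hand": 50},{"dx": 0.02,"dy": -0.02,"dz": 0.76,"ax": 0,"ay": 0,"az": 0,"hand": 40},{"dx": 0.02,"dy": -0.02,"dz": 0.76,"ax": 0,"ay": 0,"az": 0,"hand": 40}]}}

```text
clock: 4.25
tool_pos: [0.5157, 0.3687, 0.031]
eef_rot: [0.086, 0.996, 0.0, 0.0]
contact_force: [-0.0, 0.6, 0.0]
opening: 0.571
```

Run:
```python
from h import *
go([.5161,.3684,.032],169.9)
```

```text
at [0.5157 0.3687 0.031 ] yaw 170.12 clock 4.25 q [-0.34  1.11 -0.67  1.64  0.95  0.75 -0.08]
d [-0.007 -0.004 -0.016] a [0.005 0.    0.037]
```

Good; close and lift a little.

Call:
{"op": "servo_tool", "data": {"deltas": [{"dx": 0,"dy": 0,"dz": 0,"ax": 0,"ay": 0,"az": 0,"hand": 15},{"dx": 0,"dy": 0,"dz": 0,"ax": 0,"ay": 0,"az": 0,"hand": 15},{"dx": 0,"dy": 0,"dz": 0,"ax": 0,"ay": 0,"az": 0,"hand": 15},{"dx": 0,"dy": 0,"dz": 0,"ax": 0,"ay": 0,"az": 0,"hand": 15},{"dx": 0,"dy": 0,"dz": -0.5,"ax": 0,"ay": 0,"az": 0,"hand": 15},{"dx": 0,"dy": 0,"dz": -1.2,"ax": 0,"ay": 0,"az": 0,"hand": 15},{"dx": 0,"dy": 0,"dz": -2,"ax": 0,"ay": 0,"az": 0,"hand": 15},{"dx": 0,"dy": 0,"dz": -2.8,"ax": 0,"ay": 0,"az": 0,"hand": 15},{"dx": 0,"dy": 0,"dz": -3,"ax": 0,"ay": 0,"az": 0,"hand": 15}], "newtons": 35}}

```text
clock: 5.38
tool_pos: [0.5162, 0.3693, 0.2133]
eef_rot: [0.086, 0.996, 0.002, 0.001]
contact_force: [-1.2, 0.9, -5.3]
opening: 0.267
```

Run:
```python
from h import *
p,d,m=snap("wrist","w4")
go([.490,-.040,.22],97.5);
```

```text
at [0.5162 0.3688 0.2129] yaw 170.11 clock 5.42 q [-0.27  0.88 -0.83  1.57  0.73  1.02  0.09]
d [-0.741 -6.787 -0.13 ] a [2.9000e-02 5.0000e-03 1.2101e+01]
```

View pics/w4.png

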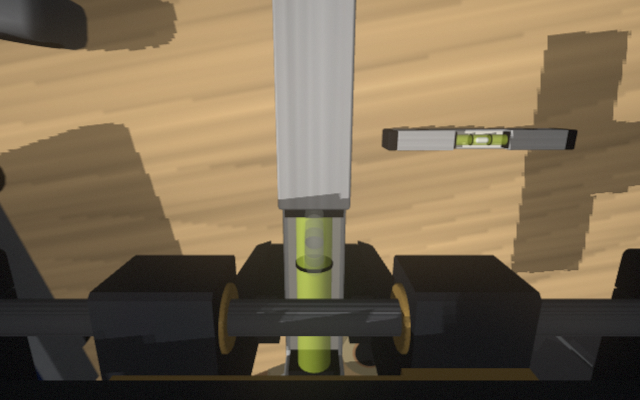

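Call:
{"op": "servo_tool", "data": {"deltas": [{"dx": -0.74,"dy": -6.79,"dz": -0.13,"ax": 0.03,"ay": 0,"az": 12.1,"hand": 15},{"dx": -0.74,"dy": -6.79,"dz": -0.13,"ax": 0.03,"ay": 0,"az": 12.1,"hand": 15},{"dx": -0.74,"dy": -6.79,"dz": -0.13,"ax": 0.03,"ay": 0,"az": 12.1,"hand": 15},{"dx": -0.74,"dy": -6.79,"dz": -0.13,"ax": 0.03,"ay": 0,"az": 12.1,"hand": 15},{"dx": -0.74,"dy": -6.79,"dz": -0.13,"ax": 0.03,"ay": 0,"az": 12.1,"hand": 15},{"dx": -0.74,"dy": -6.79,"dz": -0.13,"ax": 0.03,"ay": 0,"az": 12.1,"hand": 15},{"dx": -0.74,"dy": -6.79,"dz": -0.13,"ax": 0.03,"ay": 0,"az": 12.1,"hand": 15},{"dx": -0.74,"dy": -6.79,"dz": -0.13,"ax": 0.03,"ay": 0,"az": 12.1,"hand": 15},{"dx": -0.74,"dy": -6.79,"dz": -0.13,"ax": 0.03,"ay": 0,"az": 12.1,"hand": 15}]}}

```text
clock: 6.55
tool_pos: [0.4888, -0.04, 0.2175]
eef_rot: [0.659, 0.752, -0.002, -0.001]
contact_force: [-0.3, 0.5, -3.0]
opening: 0.269
```

Run:
```python
from h import *
p,d,m=snap("wrist","w5"); snap("scene","s5")
go([.4906,-.040,.128],97.5)
```

```text
at [ 0.4893 -0.0391  0.2181] yaw 97.7 clock 6.65 q [ 0.33  0.64 -0.56  2.    0.54  0.66 -0.44]
d [-0.018  0.025  1.501] a [-0.032  0.004  0.033]
```

View pics/w5.png

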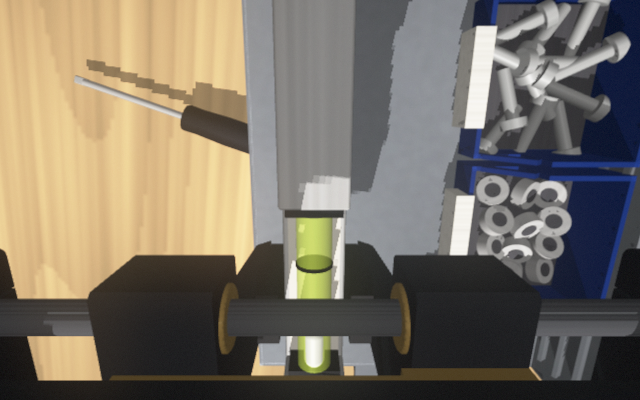

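View pics/s5.png

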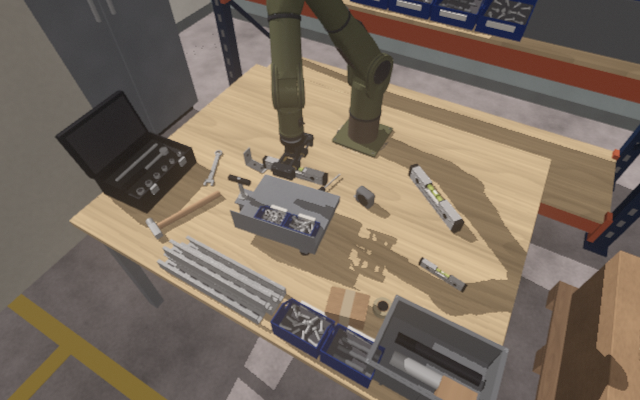

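Call:
{"op": "servo_tool", "data": {"deltas": [{"dx": -0.02,"dy": 0.02,"dz": 0.4,"ax": -0.03,"ay": 0,"az": 0.03,"hand": 15},{"dx": -0.02,"dy": 0.02,"dz": 0.8,"ax": -0.03,"ay": 0,"az": 0.03,"hand": 15},{"dx": -0.02,"dy": 0.02,"dz": 1.2,"ax": -0.03,"ay": 0,"az": 0.03,"hand": 15},{"dx": -0.02,"dy": 0.02,"dz": 1.5,"ax": -0.03,"ay": 0,"az": 0.03,"hand": 15},{"dx": -0.02,"dy": 0.02,"dz": 1.6,"ax": -0.03,"ay": 0,"az": 0.03,"hand": 15},{"dx": -0.02,"dy": 0.02,"dz": 1.6,"ax": -0.03,"ay": 0,"az": 0.03,"hand": 15}]}}

```text
clock: 7.4
tool_pos: [0.4908, -0.041, 0.1226]
eef_rot: [0.66, 0.751, -0.0, 0.001]
contact_force: [-0.6, -0.2, -3.1]
opening: 0.268
```

Run:
```python
from h import *
from plant import r
go([.4906,-.040,.115],97.5); print(r.get_state()['contact_force'],r.get_state()['moment'])
```

```text
at [ 0.4908 -0.041   0.1226] yaw 97.43 clock 7.4 q [ 0.22  0.78 -0.38  2.07  0.71  0.42 -0.59]
d [ 0.017 -0.001  0.127] a [ 0.006  0.013 -0.012]
[-0.59131215 -0.20636299 -3.13968411] [-0.10389703 -0.06068231 -0.02825422]
```

Call:
{"op": "servo_tool", "data": {"deltas": [{"dx": 0,"dy": 0,"dz": 0.03,"ax": 0,"ay": 0,"az": 0,"hand": 15},{"dx": 0,"dy": 0,"dz": 0.06,"ax": 0,"ay": 0,"az": 0,"hand": 15},{"dx": 0,"dy": 0,"dz": 0.09,"ax": 0,"ay": 0,"az": 0,"hand": 15},{"dx": 0,"dy": 0,"dz": 0.11,"ax": 0,"ay": 0,"az": 0,"hand": 15},{"dx": 0,"dy": 0,"dz": 0.12,"ax": 0,"ay": 0,"az": 0,"hand": 15}]}}

```text
clock: 8.02
tool_pos: [0.4908, -0.0421, 0.1156]
eef_rot: [0.66, 0.751, -0.0, 0.001]
contact_force: [-0.5, -0.5, -1.6]
opening: 0.272
```

Call:
{"op": "servo_tool", "data": {"deltas": [{"dx": 0,"dy": 0,"dz": 0.01,"ax": 0,"ay": 0,"az": 0,"hand": 15},{"dx": 0,"dy": 0,"dz": 0.03,"ax": 0,"ay": 0,"az": 0,"hand": 15},{"dx": 0,"dy": 0,"dz": 0.04,"ax": 0,"ay": 0,"az": 0,"hand": 15},{"dx": 0,"dy": 0,"dz": 0.04,"ax": 0,"ay": 0,"az": 0,"hand": 15}]}}

```text
clock: 8.52
tool_pos: [0.4908, -0.0421, 0.1149]
eef_rot: [0.66, 0.751, -0.0, 0.002]
contact_force: [-3.2, -1.7, 18.7]
opening: 0.271
```

Run:
```python
from h import *
from plant import r
s=r.get_state();print(s['tool_pos'],s['contact_force'],s['moment'])
p,d,m=snap("wrist","w6"); 
cv2.imwrite("pics/w6c.png",cv2.resize(p[180:400,220:410],None,fx=3,fy=2.7)[:,:,::-1])
```

```text
[ 0.49078498 -0.0421463   0.11490023] [-3.1701796  -1.66958384 18.74703829] [-0.05511201  0.83956926  0.01703718]
```

View pics/w6c.png

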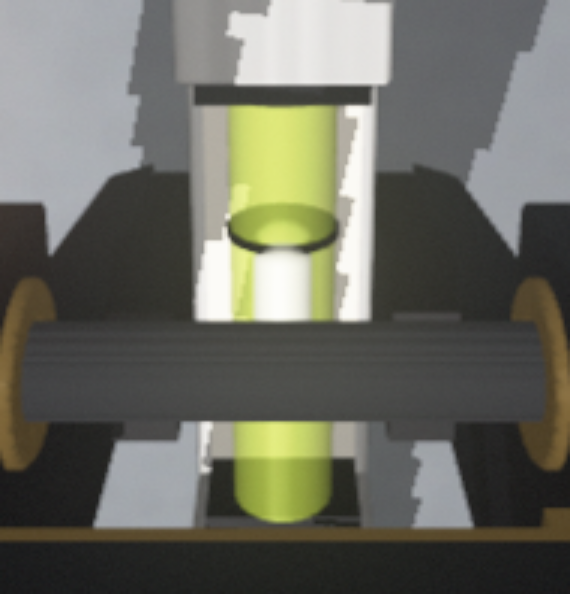

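Call:
{"op": "servo_tool", "data": {"deltas": [{"dx": 0,"dy": 0,"dz": 0,"ax": 0,"ay": 0,"az": 0,"hand": 15},{"dx": 0,"dy": 0,"dz": 0,"ax": 0,"ay": 0,"az": 0,"hand": 15},{"dx": 0,"dy": 0,"dz": 0,"ax": 0,"ay": 0,"az": 0,"hand": 15},{"dx": 0,"dy": 0,"dz": 0,"ax": 0,"ay": 0,"az": 0,"hand": 15},{"dx": 0,"dy": 0,"dz": 0,"ax": 0,"ay": 0,"az": 0,"hand": 15},{"dx": 0,"dy": 0,"dz": 0,"ax": 0,"ay": 0,"az": 0,"hand": 15}]}}

```text
clock: 9.32
tool_pos: [0.4908, -0.0422, 0.1149]
eef_rot: [0.66, 0.751, -0.0, 0.002]
contact_force: [-4.5, -1.4, 18.2]
opening: 0.27
```

Run:
```python
from h import *
from plant import r
s=r.get_state();print(s['tool_pos'],s['contact_force'],s['moment'])
p,d,m=snap("wrist","w7"); 
for z in (150,265,275,290,305,340,355,370): print(z, onz(m,315,z,.123))
cv2.imwrite("pics/w7c.png",cv2.resize(p[180:400,220:410],None,fx=3,fy=2.7)[:,:,::-1])
```

```text
[ 0.49081922 -0.04215274  0.11493567] [-4.52703247 -1.36567982 18.17803567] [-0.02079709  0.82502021  0.00587744]
150 [0.4850326  0.01142954 0.123     ]
265 [ 0.4901328  -0.02831752  0.123     ]
275 [ 0.49062308 -0.03213837  0.123     ]
290 [ 0.49137421 -0.0379921   0.123     ]
305 [ 0.49214486 -0.04399789  0.123     ]
340 [ 0.49402329 -0.05863698  0.123     ]
355 [ 0.49486477 -0.06519477  0.123     ]
370 [ 0.4957294  -0.07193304  0.123     ]
```

View pics/w7c.png

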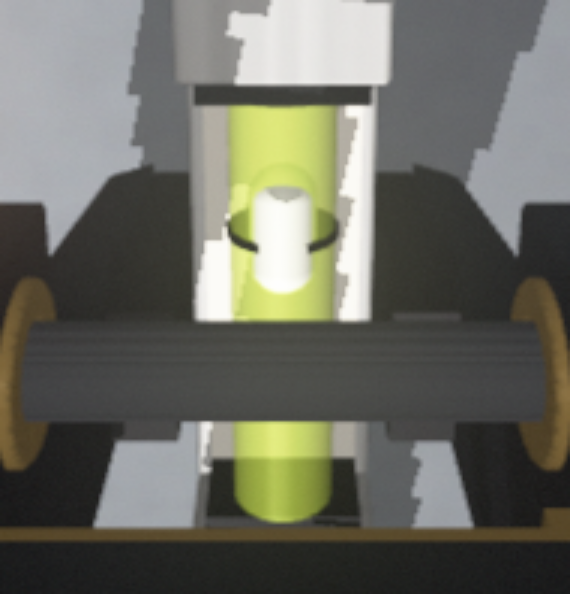

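Call:
{"op": "servo_tool", "data": {"deltas": [{"dx": 0,"dy": 0,"dz": -0.03,"ax": 0,"ay": 0,"az": 0,"hand": 15},{"dx": 0,"dy": 0,"dz": -0.03,"ax": 0,"ay": 0,"az": 0,"hand": 45},{"dx": 0,"dy": 0,"dz": -0.03,"ax": 0,"ay": 0,"az": 0,"hand": 45},{"dx": 0,"dy": 0,"dz": -0.03,"ax": 0,"ay": 0,"az": 0,"hand": 45}]}}

```text
clock: 9.88
tool_pos: [0.4908, -0.0417, 0.1148]
eef_rot: [0.66, 0.751, -0.0, 0.001]
contact_force: [0.4, 0.1, 0.4]
opening: 0.509
```

Run:
```python
from h import *
from plant import r
s=r.get_state();print(s['tool_pos'],s['contact_force'],s['moment'],s['opening'])
p,d,m=snap("wrist","w8"); 
cv2.imwrite("pics/w8c.png",cv2.resize(p[180:400,220:410],None,fx=3,fy=2.7)[:,:,::-1])
go([.4907,-.0422,.21],97.5)
```

```text
[ 0.49075562 -0.04171918  0.11476863] [0.39597421 0.07897957 0.40500047] [-0.04153579 -0.06508029 -0.01271499] 0.509402345006938
at [ 0.4907 -0.0418  0.1148] yaw 97.35 clock 9.93 q [ 0.21  0.8  -0.37  2.07  0.73  0.4  -0.61]
d [-0.01  -0.    -1.587] a [ 0.007  0.015 -0.025]
```

View pics/w8c.png

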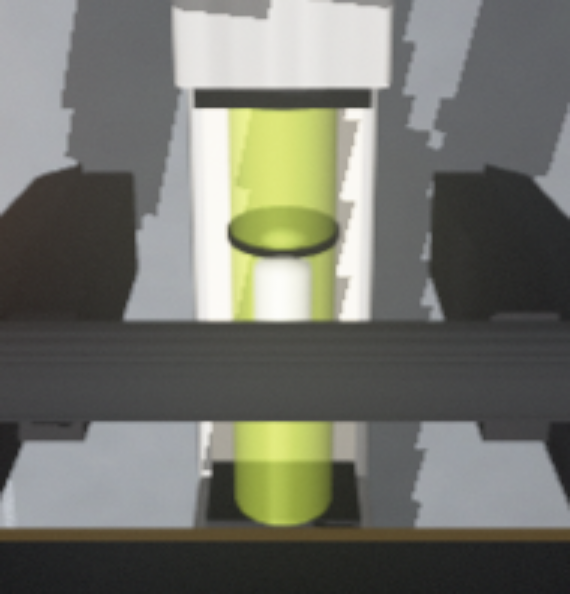

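Call:
{"op": "servo_tool", "data": {"deltas": [{"dx": 0,"dy": 0,"dz": -0.4,"ax": 0,"ay": 0,"az": 0,"hand": 60},{"dx": 0,"dy": 0,"dz": -0.8,"ax": 0,"ay": 0,"az": 0,"hand": 80},{"dx": 0,"dy": 0,"dz": -1.4,"ax": 0,"ay": 0,"az": 0,"hand": 80},{"dx": 0,"dy": 0,"dz": -1.6,"ax": 0,"ay": 0,"az": 0,"hand": 80},{"dx": 0,"dy": 0,"dz": -1.6,"ax": 0,"ay": 0,"az": 0,"hand": 80}]}}

```text
clock: 10.55
tool_pos: [0.4908, -0.0419, 0.2111]
eef_rot: [0.661, 0.751, 0.0, 0.001]
contact_force: [-0.5, -0.3, -0.0]
opening: 0.905
```

Run:
```python
from h import *
from plant import r
p,d,m=snap("wrist","w9"); s=r.get_state();print(s['clock'],s['tool_pos'],s['contact_force'],s['moment'],s['opening'])
cv2.imwrite("pics/w9c.png",cv2.resize(p[:300,180:440],None,fx=2.5,fy=2)[:,:,::-1])
```

```text
10.6 [ 0.49031599 -0.0419797   0.21035405] [-0.0498145  -0.38428139 -0.36373272] [-0.05344382 -0.10101577 -0.03489108] 0.904082756032355
```

View pics/w9c.png

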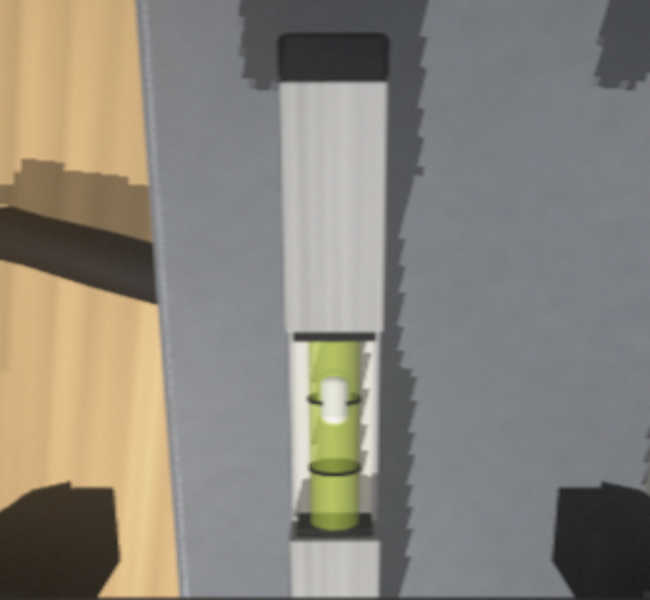

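Run:
```python
from h import *
p,d,m=load("w2.npz"); print(onz(m,455,233,.169))
w=pts(m,d); k=(w[...,2]>.155)&(w[...,2]<.18); k[:195]=0;k[:,:435]=0;k[270:]=0; q=w[k]; rc=cv2.minAreaRect((q[:,:2]*1000).astype(np.float32)); print(rc,np.median(q[:,2]))
go([.584,-.208,.26],99)
```

```text
[ 0.57623867 -0.18751335  0.169     ]
((582.1751708984375, -199.61900329589844), (18.589885711669922, 66.37918853759766), 8.616185188293457) 0.16648465066581367
at [ 0.4903 -0.042   0.2104] yaw 97.32 clock 10.6 q [ 0.33  0.65 -0.55  2.    0.56  0.64 -0.46]
d [-2.945  1.196 -0.821] a [ 0.002  0.019 -0.279]
```

Call:
{"op": "servo_tool", "data": {"deltas": [{"dx": -2.94,"dy": 1.2,"dz": -0.82,"ax": 0,"ay": 0,"az": -0.28,"hand": 88},{"dx": -2.94,"dy": 1.2,"dz": -0.82,"ax": 0,"ay": 0,"az": -0.28,"hand": 88},{"dx": -2.94,"dy": 1.2,"dz": -0.82,"ax": 0,"ay": 0,"az": -0.28,"hand": 88},{"dx": -2.94,"dy": 1.2,"dz": -0.82,"ax": 0,"ay": 0,"az": -0.28,"hand": 88},{"dx": -2.94,"dy": 1.2,"dz": -0.82,"ax": 0,"ay": 0,"az": -0.28,"hand": 88},{"dx": -2.94,"dy": 1.2,"dz": -0.82,"ax": 0,"ay": 0,"az": -0.28,"hand": 88}]}}

```text
clock: 11.35
tool_pos: [0.5836, -0.2051, 0.2595]
eef_rot: [0.648, 0.762, -0.001, -0.0]
contact_force: [-0.1, 1.3, 1.3]
opening: 0.999
```

Run:
```python
from h import *
p,d,m=snap("wrist","w10")
w=pts(m,d); k=((w[...,2]>.155)&(w[...,2]<.18)).astype(np.uint8); k[295:]=0
n,l,st,c=cv2.connectedComponentsWithStats(k)
for i in range(1,n):
  if st[i,4]>300:
    q=w[l==i]; rc=cv2.minAreaRect((q[:,:2]*1000).astype(np.float32)); print(st[i],np.round(rc[0],1),np.round(rc[1],1),round(rc[2],1),np.median(q[:,2]))
go([.584,-.208,.26],99)
```

```text
[ 299  155   29  125 3360] [ 583.8 -208.6] [17.9 83.3] 8.3 0.16648173014644604
at [ 0.5837 -0.2051  0.2598] yaw 99.22 clock 11.4 q [ 0.6   0.74 -0.63  1.58  0.5   0.99 -0.02]
d [-0.048 -0.003 -0.003] a [-0.01   0.004  0.037]
```

View pics/w10.png

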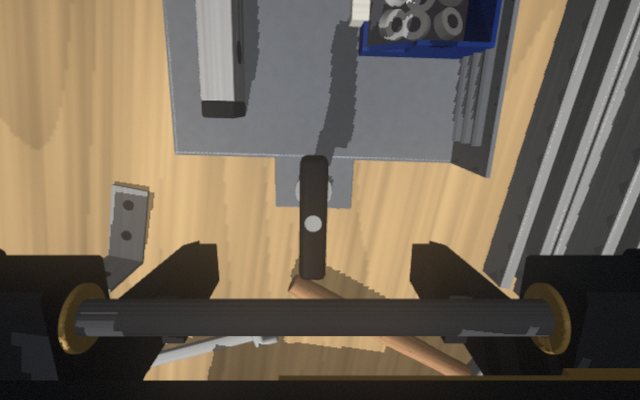

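Call:
{"op": "servo_tool", "data": {"deltas": [{"dx": -0.05,"dy": -0.02,"dz": 0.5,"ax": 0,"ay": 0,"az": 0.15,"hand": 88},{"dx": -0.06,"dy": -0.02,"dz": 1.0,"ax": 0,"ay": 0,"az": 0.15,"hand": 70},{"dx": -0.06,"dy": -0.02,"dz": 1.4,"ax": 0,"ay": 0,"az": 0.15,"hand": 50},{"dx": -0.06,"dy": -0.02,"dz": 1.56,"ax": 0,"ay": 0,"az": 0.15,"hand": 40},{"dx": -0.06,"dy": -0.02,"dz": 1.56,"ax": 0,"ay": 0,"az": 0.15,"hand": 34},{"dx": -0.06,"dy": -0.02,"dz": 1.56,"ax": 0,"ay": 0,"az": 0.15,"hand": 34}]}}

```text
clock: 12.15
tool_pos: [0.5846, -0.211, 0.168]
eef_rot: [0.655, 0.756, 0.0, 0.002]
contact_force: [0.1, -0.4, 0.1]
opening: 0.454
```

Run:
```python
from h import *
go([.5838,-.2083,.166],98.3)
```

```text
at [ 0.5846 -0.211   0.168 ] yaw 98.15 clock 12.15 q [ 0.57  0.85 -0.56  1.65  0.59  0.81 -0.1 ]
d [ 0.046 -0.008  0.033] a [ 0.024  0.022 -0.026]
```

Call:
{"op": "servo_tool", "data": {"deltas": [{"dx": 0.04,"dy": 0,"dz": 0.03,"ax": 0,"ay": 0,"az": 0,"hand": 34},{"dx": 0.04,"dy": 0,"dz": 0.03,"ax": 0,"ay": 0,"az": 0,"hand": 10},{"dx": 0.04,"dy": 0,"dz": 0.03,"ax": 0,"ay": 0,"az": 0,"hand": 10},{"dx": 0.04,"dy": 0,"dz": 0.03,"ax": 0,"ay": 0,"az": 0,"hand": 10},{"dx": 0.04,"dy": 0,"dz": 0.03,"ax": 0,"ay": 0,"az": 0.5,"hand": 10},{"dx": 0.04,"dy": 0,"dz": 0.03,"ax": 0,"ay": 0,"az": 1.5,"hand": 10},{"dx": 0.04,"dy": 0,"dz": 0.03,"ax": 0,"ay": 0,"az": 2.7,"hand": 10},{"dx": 0.04,"dy": 0,"dz": 0.03,"ax": 0,"ay": 0,"az": 4,"hand": 10}], "newtons": 18}}

```text
clock: 13.15
tool_pos: [0.5831, -0.209, 0.1653]
eef_rot: [0.799, 0.601, -0.001, 0.001]
contact_force: [-2.5, 0.9, 3.3]
opening: 0.202
```

Run:
```python
from h import *
from plant import r
s=r.get_state(); print(s['contact_force'],s['moment'],s['opening'])
go([.5838,-.2083,.166],98.3-114.6)
```

```text
[-2.46872313  0.92956781  3.33065614] [0.06846223 0.49441087 0.12947427] 0.20226820968328243
at [ 0.5831 -0.209   0.1653] yaw 73.9 clock 13.15 q [ 0.51  0.83 -0.44  1.66  0.48  0.76 -0.44]
d [ 0.014  0.009 -0.011] a [1.7000e-02 1.0000e-02 1.5033e+01]
```

Call:
{"op": "servo_tool", "data": {"deltas": [{"dx": 0,"dy": 0,"dz": 0,"ax": 0,"ay": 0,"az": 1.6,"hand": 10},{"dx": 0,"dy": 0,"dz": 0,"ax": 0,"ay": 0,"az": 3.2,"hand": 10},{"dx": 0,"dy": 0,"dz": 0,"ax": 0,"ay": 0,"az": 4.8,"hand": 10},{"dx": 0,"dy": 0,"dz": 0,"ax": 0,"ay": 0,"az": 6.4,"hand": 10},{"dx": 0,"dy": 0,"dz": 0,"ax": 0,"ay": 0,"az": 8,"hand": 10},{"dx": 0,"dy": 0,"dz": 0,"ax": 0,"ay": 0,"az": 9.6,"hand": 10},{"dx": 0,"dy": 0,"dz": 0,"ax": 0,"ay": 0,"az": 11.2,"hand": 10},{"dx": 0,"dy": 0,"dz": 0,"ax": 0,"ay": 0,"az": 12.8,"hand": 10},{"dx": 0,"dy": 0,"dz": 0,"ax": 0,"ay": 0,"az": 14.3,"hand": 10},{"dx": 0,"dy": 0,"dz": 0,"ax": 0,"ay": 0,"az": 15,"hand": 10}]}}

```text
clock: 14.4
tool_pos: [0.5826, -0.2082, 0.1653]
eef_rot: [0.99, -0.139, -0.001, 0.001]
contact_force: [-3.8, 0.9, 4.3]
opening: 0.203
```

Call:
{"op": "servo_tool", "data": {"deltas": [{"dx": 0,"dy": 0,"dz": 0,"ax": 0,"ay": 0,"az": 0,"hand": 10},{"dx": 0,"dy": 0,"dz": 0,"ax": 0,"ay": 0,"az": 0,"hand": 10}]}}

```text
clock: 14.65
tool_pos: [0.5827, -0.2082, 0.1653]
eef_rot: [0.99, -0.138, -0.001, 0.0]
contact_force: [-4.1, 1.6, 4.7]
opening: 0.198
```

Run:
```python
from h import *
from plant import r
s=r.get_state(); print(s['contact_force'],s['moment'],s['opening'])
p,d,m=snap("top","t11"); cv2.imwrite("pics/t11c.png",cv2.resize(p[120:250,285:445],None,fx=5,fy=4.6)[:,:,::-1])
go([.5838,-.2083,.166],98.3-114.6)
```

```text
[-4.05008598  1.55711561  4.72577632] [0.47385756 0.80377888 0.03119598] 0.19770000552564326
at [ 0.5827 -0.2082  0.1653] yaw -15.82 clock 14.7 q [ 0.28  0.8  -0.01  1.68  0.02  0.66 -1.59]
d [ 0.019 -0.004 -0.012] a [0.007 0.009 0.08 ]
```

View pics/t11c.png

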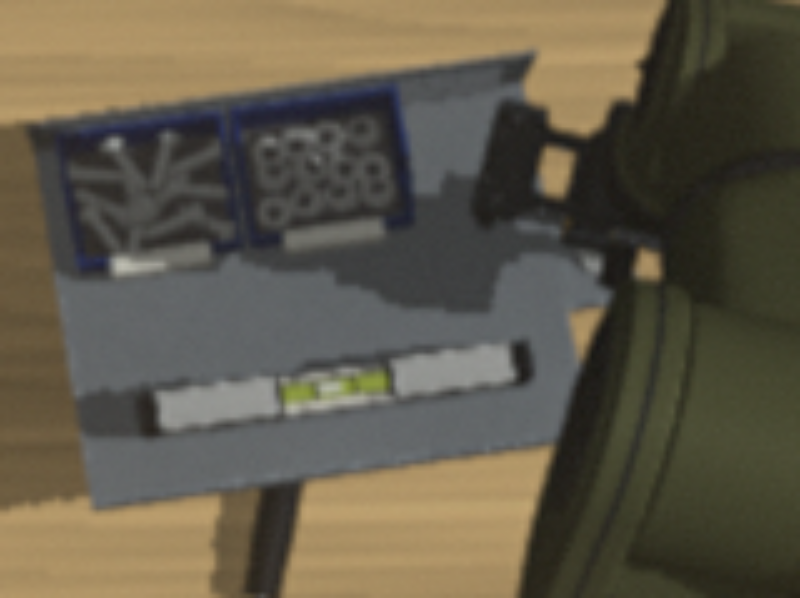

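Call:
{"op": "servo_tool", "data": {"deltas": [{"dx": 0,"dy": 0,"dz": 0,"ax": 0,"ay": 0,"az": 0,"hand": 44},{"dx": 0,"dy": 0,"dz": 0,"ax": 0,"ay": 0,"az": 0,"hand": 44},{"dx": 0,"dy": 0,"dz": 0,"ax": 0,"ay": 0,"az": 0,"hand": 44},{"dx": 0,"dy": 0,"dz": -0.5,"ax": 0,"ay": 0,"az": 0,"hand": 44},{"dx": 0,"dy": 0,"dz": -1.2,"ax": 0,"ay": 0,"az": 0,"hand": 60},{"dx": 0,"dy": 0,"dz": -1.4,"ax": 0,"ay": 0,"az": 0,"hand": 80}]}}

```text
clock: 15.45
tool_pos: [0.585, -0.2093, 0.2516]
eef_rot: [0.99, -0.138, 0.003, 0.001]
contact_force: [0.2, 0.7, -0.3]
opening: 0.698
```

Run:
```python
from h import *
go([.4907,-.0419,.21],97.5)
```

```text
at [ 0.585  -0.2093  0.2516] yaw -15.88 clock 15.45 q [ 0.27  0.69 -0.01  1.6   0.01  0.84 -1.59]
d [-2.28  -2.255  0.675] a [  0.07   -0.026 -18.897]
```

Call:
{"op": "servo_tool", "data": {"deltas": [{"dx": -2.28,"dy": -2.25,"dz": 0,"ax": 0.07,"ay": 0,"az": -18.9,"hand": 80},{"dx": -2.28,"dy": -2.25,"dz": 0,"ax": 0.07,"ay": 0,"az": -18.9,"hand": 80},{"dx": -2.28,"dy": -2.25,"dz": 0.5,"ax": 0.07,"ay": 0,"az": -18.9,"hand": 80},{"dx": -2.28,"dy": -2.25,"dz": 0.67,"ax": 0.07,"ay": 0,"az": -18.9,"hand": 80},{"dx": -2.28,"dy": -2.25,"dz": 0.67,"ax": 0.07,"ay": 0,"az": -18.9,"hand": 80},{"dx": -2.28,"dy": -2.25,"dz": 0.67,"ax": 0.07,"ay": 0,"az": -18.9,"hand": 80},{"dx": -2.28,"dy": -2.25,"dz": 0.67,"ax": 0.07,"ay": 0,"az": -18.9,"hand": 80},{"dx": -2.28,"dy": -2.25,"dz": 0.67,"ax": 0.07,"ay": 0,"az": -18.9,"hand": 80},{"dx": -2.28,"dy": -2.25,"dz": 0.67,"ax": 0.07,"ay": 0,"az": -18.9,"hand": 80},{"dx": -2.28,"dy": -2.25,"dz": 0.67,"ax": 0.07,"ay": 0,"az": -18.9,"hand": 80}]}}

```text
clock: 16.7
tool_pos: [0.4885, -0.0416, 0.2079]
eef_rot: [0.695, 0.719, -0.0, -0.003]
contact_force: [0.9, -0.6, 0.1]
opening: 0.907
```

Call:
{"op": "servo_tool", "data": {"deltas": [{"dx": 0,"dy": 0,"dz": 0,"ax": 0,"ay": 0,"az": -2.2,"hand": 80},{"dx": 0,"dy": 0,"dz": 0,"ax": 0,"ay": 0,"az": -2.2,"hand": 80}]}}

```text
clock: 16.95
tool_pos: [0.4885, -0.0417, 0.2079]
eef_rot: [0.61, 0.792, 0.0, -0.003]
contact_force: [0.3, 0.5, -0.4]
opening: 0.909
```

Run:
```python
from h import *
p,d,m=snap("wrist","w12")
cv2.imwrite("pics/w12c.png",cv2.resize(p[:300,180:440],None,fx=2.5,fy=2)[:,:,::-1])
go([.4907,-.0419,.21],97.5)
```

```text
at [ 0.4886 -0.0417  0.208 ] yaw 104.77 clock 17.0 q [ 0.36  0.66 -0.59  2.01  0.59  0.65 -0.36]
d [-0.012  0.033 -0.034] a [-0.028 -0.041  1.212]
```

View pics/w12c.png

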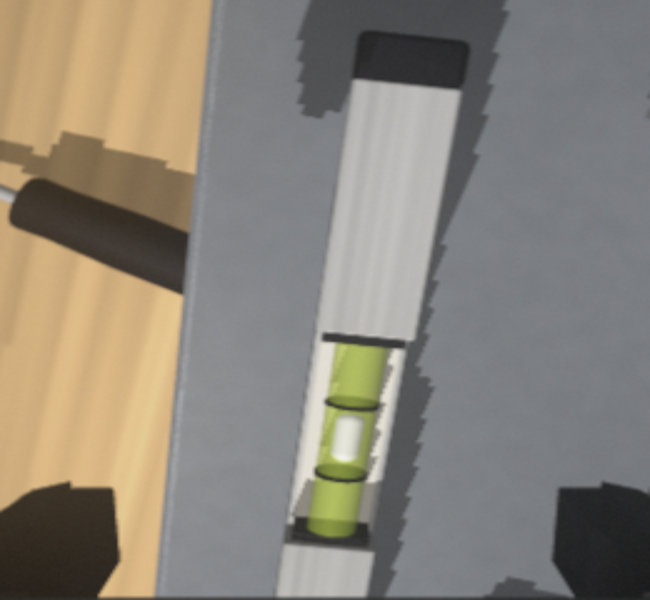

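```bash
cat >> h.py <<'E'
def bub(tag,c=(.4907,-.0419),yaw=97.4,zb=.0845,show=True):
    p,d,m=load(tag+".npz"); a=np.radians(yaw); ex=np.array([np.cos(a),np.sin(a)]); ey=np.array([-ex[1],ex[0]])
    # rectify level-plane patch, 10 px/mm: s along ex -45..45, t across -15..15, plane z=zb+.038
    S,T=np.meshgrid(np.arange(-45,45,.1),np.arange(-15,15,.1)); 
    P=np.stack([c[0]+(S*ex[0]+T*ey[0])/1e3,c[1]+(S*ex[1]+T*ey[1])/1e3,np.full(S.shape,zb+.038)],-1)
    C=(P-m['pose'][:3,3])@m['pose'][:3,:3]
    u=(m['cx']+m['fx']*C[...,0]/-C[...,2]).astype(np.float32); v=(m['cy']-m['fy']*C[...,1]/-C[...,2]).astype(np.float32)
    o=cv2.remap(p,u,v,cv2.INTER_CUBIC); cv2.imwrite(f"pics/{tag}_r.png",cv2.resize(o,(800,266))[:,:,::-1])
    return o
E
python3 - <<'E'
from h import *
for t,kw in(("w9",{}),("w12",{})):
    o=bub(t,**kw); g=cv2.cvtColor(o,cv2.COLOR_RGB2HSV)
    s=g[130:170,:,1].astype(float).mean(0); b=o[130:170,:,2].astype(float).mean(0)
    mid=o[140:160,:,2].astype(float).mean(0)
    k=np.where(mid>140)[0]; print(t,"bubble s", -45+k.min()*.1,-45+k.max()*.1, "centre",-45+(k.min()+k.max())*.05)
    G=o[140:160].astype(float).sum(2).mean(0)
    print([int(x) for x in G[::10]])
E
```

```text
w9 bubble s -45.0 44.900000000000006 centre -0.04999999999999716
[573, 575, 570, 572, 572, 568, 572, 573, 572, 484, 287, 187, 173, 250, 355, 357, 358, 357, 359, 384, 472, 470, 472, 469, 470, 471, 471, 472, 470, 473, 470, 477, 297, 214, 355, 349, 349, 345, 404, 470, 468, 470, 470, 468, 471, 470, 468, 470, 468, 526, 698, 721, 687, 678, 679, 679, 680, 678, 679, 678, 679, 679, 671, 626, 518, 470, 451, 455, 469, 470, 470, 468, 469, 469, 471, 426, 194, 176, 294, 564, 571, 572, 572, 569, 572, 572, 573, 570, 573, 574]
w12 bubble s -45.0 44.900000000000006 centre -0.04999999999999716
[555, 553, 550, 552, 552, 551, 551, 550, 553, 530, 314, 192, 154, 191, 330, 348, 349, 347, 347, 358, 435, 466, 464, 463, 463, 464, 462, 461, 462, 463, 462, 465, 436, 165, 271, 345, 341, 342, 351, 492, 670, 714, 680, 673, 672, 672, 672, 672, 671, 673, 672, 671, 669, 623, 523, 459, 303, 197, 348, 340, 351, 448, 461, 460, 461, 460, 461, 459, 463, 460, 459, 459, 462, 460, 462, 462, 402, 179, 167, 297, 564, 563, 564, 563, 563, 564, 564, 564, 565, 564]
```

View pics/w12_r.png

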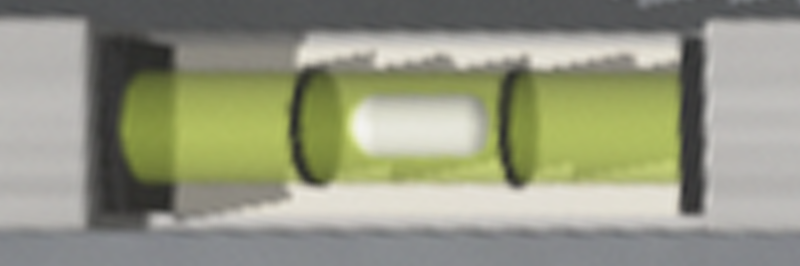

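View pics/w9_r.png

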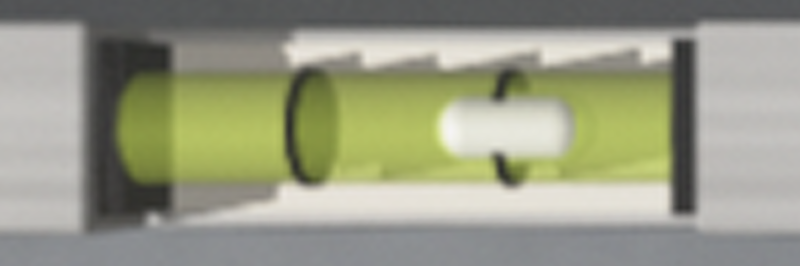

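Run:
```python
from h import *
bub("w3",c=(.5161,.3681),yaw=169.9,zb=0)
a=cv2.imread("pics/w3_r.png");b=cv2.imread("pics/w12_r.png"); c=cv2.imread("pics/w9_r.png")
st=np.vstack([a[40:220],b[40:220],c[40:220]])
# contrast stretch on blue channel
bl=st[...,0]; cv2.imwrite("pics/st.png",np.vstack([cv2.createCLAHE(6,(4,8)).apply(bl)]))
```

```text
(no output)
```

View pics/w3_r.png

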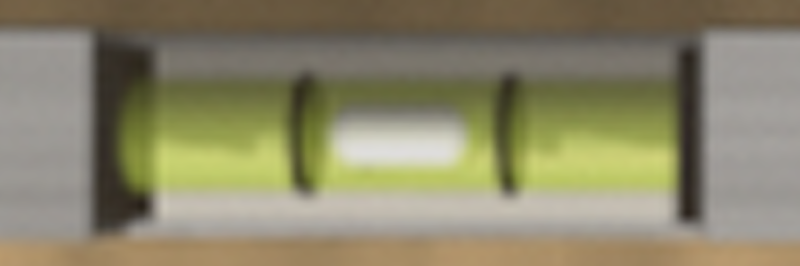

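View pics/st.png

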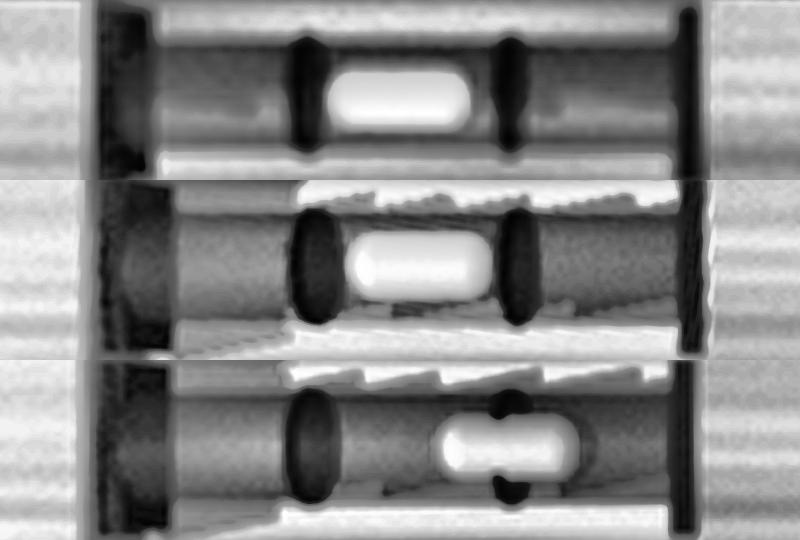

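Run:
```python
from h import *
go([.5838,-.2085,.25],164.2)
```

```text
at [ 0.4886 -0.0417  0.208 ] yaw 104.77 clock 17.0 q [ 0.36  0.66 -0.59  2.01  0.59  0.65 -0.36]
d [-3.09   0.824 -0.717] a [-0.    -0.052 -9.905]
```

Call:
{"op": "servo_tool", "data": {"deltas": [{"dx": -3.09,"dy": 0.82,"dz": -0.72,"ax": 0,"ay": -0.05,"az": -9.9,"hand": 80},{"dx": -3.09,"dy": 0.82,"dz": -0.72,"ax": 0,"ay": -0.05,"az": -9.9,"hand": 80},{"dx": -3.09,"dy": 0.82,"dz": -0.72,"ax": 0,"ay": -0.05,"az": -9.9,"hand": 80},{"dx": -3.09,"dy": 0.82,"dz": -0.72,"ax": 0,"ay": -0.05,"az": -9.9,"hand": 80},{"dx": -3.09,"dy": 0.82,"dz": -0.72,"ax": 0,"ay": -0.05,"az": -9.9,"hand": 80},{"dx": -3.09,"dy": 0.82,"dz": -0.72,"ax": 0,"ay": -0.05,"az": -9.9,"hand": 80},{"dx": -3.09,"dy": 0.82,"dz": -0.72,"ax": 0,"ay": -0.05,"az": -9.9,"hand": 60},{"dx": -3.09,"dy": 0.82,"dz": -0.72,"ax": 0,"ay": -0.05,"az": -9.9,"hand": 60}]}}

```text
clock: 18.0
tool_pos: [0.5837, -0.2083, 0.2507]
eef_rot: [0.139, 0.99, -0.0, 0.0]
contact_force: [-0.5, 0.5, 0.1]
opening: 0.704
```

Run:
```python
from h import *
p,d,m=snap("wrist","w13")
w=pts(m,d); k=((w[...,2]>.155)&(w[...,2]<.18)).astype(np.uint8); k[295:]=0
n,l,st,c=cv2.connectedComponentsWithStats(k)
for i in range(1,n):
  if st[i,4]>300:
    q=w[l==i]; rc=cv2.minAreaRect((q[:,:2]*1000).astype(np.float32)); print(st[i],np.round(rc[0],1),np.round(rc[1],1),round(rc[2],1),np.median(q[:,2]))
go([.5838,-.2085,.166],164.2)
```

```text
[ 299  151   30  130 3659] [ 583.3 -209.4] [18.  83.2] 74.0 0.16651776527491852
at [ 0.5838 -0.2083  0.2509] yaw 164.03 clock 18.05 q [ 0.74  0.84 -0.93  1.58  0.73  1.11  0.92]
d [ 0.    -0.002  1.414] a [-0.006  0.007 -0.029]
```

View pics/w13.png

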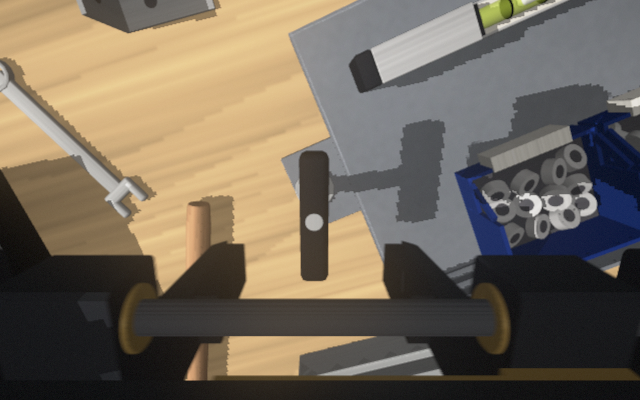

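Call:
{"op": "servo_tool", "data": {"deltas": [{"dx": 0,"dy": 0,"dz": 0.5,"ax": 0,"ay": 0,"az": 0,"hand": 45},{"dx": 0,"dy": 0,"dz": 1.0,"ax": 0,"ay": 0,"az": 0,"hand": 40},{"dx": 0,"dy": 0,"dz": 1.3,"ax": 0,"ay": 0,"az": 0,"hand": 40},{"dx": 0,"dy": 0,"dz": 1.42,"ax": 0,"ay": 0,"az": 0,"hand": 36},{"dx": 0,"dy": 0,"dz": 1.42,"ax": 0,"ay": 0,"az": 0,"hand": 34},{"dx": 0,"dy": 0,"dz": 1.42,"ax": 0,"ay": 0,"az": 0,"hand": 34}]}}

```text
clock: 18.8
tool_pos: [0.5846, -0.2084, 0.1668]
eef_rot: [0.138, 0.99, -0.0, 0.001]
contact_force: [0.8, 0.4, -0.5]
opening: 0.386
```

Run:
```python
from h import *
go([.5836,-.2088,.166],164)
```

```text
at [ 0.5846 -0.2084  0.1668] yaw 164.14 clock 18.8 q [ 0.71  0.94 -0.86  1.65  0.84  0.96  0.84]
d [ 0.015 -0.011  0.013] a [0.001 0.026 0.023]
```

Call:
{"op": "servo_tool", "data": {"deltas": [{"dx": 0,"dy": 0,"dz": 0,"ax": 0,"ay": 0,"az": 0,"hand": 10},{"dx": 0,"dy": 0,"dz": 0,"ax": 0,"ay": 0,"az": 0,"hand": 10},{"dx": 0,"dy": 0,"dz": 0,"ax": 0,"ay": 0,"az": 0,"hand": 10},{"dx": 0,"dy": 0,"dz": 0,"ax": 0,"ay": 0,"az": 0.8,"hand": 10},{"dx": 0,"dy": 0,"dz": 0,"ax": 0,"ay": 0,"az": 1.8,"hand": 10},{"dx": 0,"dy": 0,"dz": 0,"ax": 0,"ay": 0,"az": 2.8,"hand": 10},{"dx": 0,"dy": 0,"dz": 0,"ax": 0,"ay": 0,"az": 3.5,"hand": 10},{"dx": 0,"dy": 0,"dz": 0,"ax": 0,"ay": 0,"az": 3.5,"hand": 10},{"dx": 0,"dy": 0,"dz": 0,"ax": 0,"ay": 0,"az": 3.5,"hand": 10}]}}

```text
clock: 19.92
tool_pos: [0.584, -0.2089, 0.1663]
eef_rot: [0.316, 0.949, -0.0, 0.001]
contact_force: [-1.8, -2.6, 5.2]
opening: 0.2
```

Call:
{"op": "servo_tool", "data": {"deltas": [{"dx": 0,"dy": 0,"dz": 0,"ax": 0,"ay": 0,"az": 0,"hand": 40},{"dx": 0,"dy": 0,"dz": 0,"ax": 0,"ay": 0,"az": 0,"hand": 40},{"dx": 0,"dy": 0,"dz": -0.1,"ax": 0,"ay": 0,"az": 0,"hand": 40},{"dx": 0,"dy": 0,"dz": -0.7,"ax": 0,"ay": 0,"az": 0,"hand": 44},{"dx": 0,"dy": 0,"dz": -1.2,"ax": 0,"ay": 0,"az": 0,"hand": 60},{"dx": 0,"dy": 0,"dz": -1.3,"ax": 0,"ay": 0,"az": 0,"hand": 60}]}}

```text
clock: 20.68
tool_pos: [0.585, -0.2082, 0.246]
eef_rot: [0.316, 0.949, 0.0, 0.002]
contact_force: [-0.2, -0.3, -0.0]
opening: 0.676
```

Run:
```python
from h import *
go([.4907,-.0419,.21],97.5)
```

```text
at [ 0.585  -0.2082  0.246 ] yaw 143.16 clock 20.68 q [ 0.71  0.82 -0.84  1.58  0.68  1.05  0.6 ]
d [2.922 1.274 0.589] a [0.036 0.032 7.61 ]
```

Call:
{"op": "servo_tool", "data": {"deltas": [{"dx": 2.92,"dy": 1.27,"dz": 0,"ax": 0.03,"ay": 0.03,"az": 7.6,"hand": 60},{"dx": 2.92,"dy": 1.27,"dz": 0,"ax": 0.03,"ay": 0.03,"az": 7.6,"hand": 60},{"dx": 2.92,"dy": 1.27,"dz": 0.4,"ax": 0.03,"ay": 0.03,"az": 7.6,"hand": 60},{"dx": 2.92,"dy": 1.27,"dz": 0.59,"ax": 0.03,"ay": 0.03,"az": 7.6,"hand": 60},{"dx": 2.92,"dy": 1.27,"dz": 0.59,"ax": 0.03,"ay": 0.03,"az": 7.6,"hand": 60},{"dx": 2.92,"dy": 1.27,"dz": 0.59,"ax": 0.03,"ay": 0.03,"az": 7.6,"hand": 60},{"dx": 2.92,"dy": 1.27,"dz": 0.59,"ax": 0.03,"ay": 0.03,"az": 7.6,"hand": 60}]}}

```text
clock: 21.55
tool_pos: [0.4893, -0.0427, 0.2079]
eef_rot: [0.659, 0.752, -0.001, -0.002]
contact_force: [-0.3, 0.1, 0.4]
opening: 0.684
```

Run:
```python
from h import *
p,d,m=snap("wrist","w14"); bub("w14")
a=cv2.imread("pics/w14_r.png"); cv2.imwrite("pics/st.png",np.vstack([a,cv2.cvtColor(cv2.createCLAHE(6,(4,8)).apply(a[...,0]),cv2.COLOR_GRAY2BGR)]))
go([.4907,-.0419,.21],97.5)
```

```text
at [ 0.4894 -0.0428  0.208 ] yaw 97.56 clock 21.6 q [ 0.36  0.66 -0.59  2.    0.59  0.65 -0.48]
d [ 0.011  0.023 -0.033] a [-0.032 -0.011  0.011]
```

View pics/st.png

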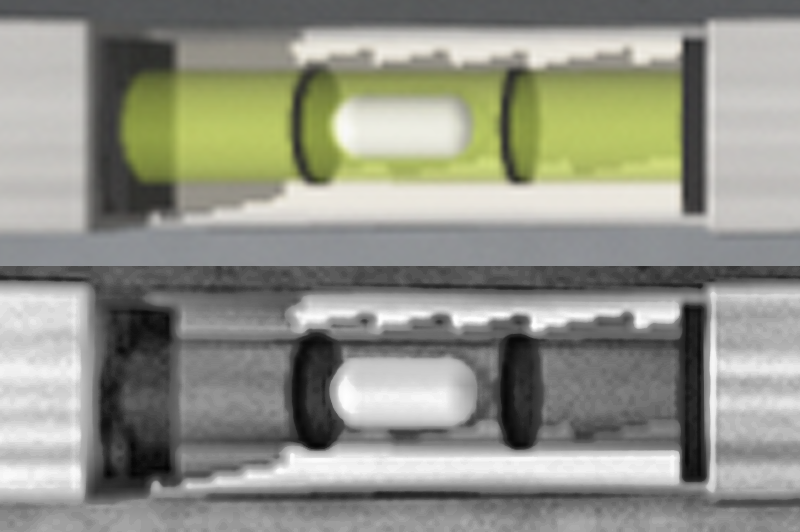

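View pics/w14.png

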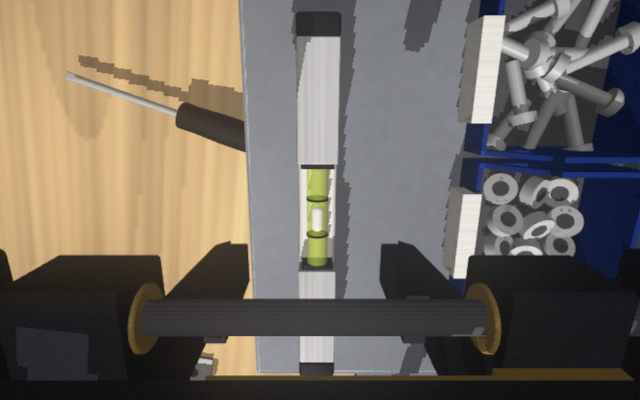

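Run:
```python
from h import *
go([.4913,-.042,.140],97.5)
```

```text
at [ 0.4894 -0.0428  0.208 ] yaw 97.56 clock 21.6 q [ 0.36  0.66 -0.59  2.    0.59  0.65 -0.48]
d [0.007 0.037 1.133] a [-0.032 -0.011  0.011]
```

Call:
{"op": "servo_tool", "data": {"deltas": [{"dx": 0,"dy": 0.03,"dz": 0.3,"ax": -0.03,"ay": 0,"az": 0,"hand": 60},{"dx": 0,"dy": 0.03,"dz": 0.6,"ax": -0.03,"ay": 0,"az": 0,"hand": 60},{"dx": 0,"dy": 0.03,"dz": 0.9,"ax": -0.03,"ay": 0,"az": 0,"hand": 60},{"dx": 0,"dy": 0.03,"dz": 1.1,"ax": -0.03,"ay": 0,"az": 0,"hand": 60},{"dx": 0,"dy": 0.03,"dz": 1.1,"ax": -0.03,"ay": 0,"az": 0,"hand": 60},{"dx": 0,"dy": 0.03,"dz": 1.1,"ax": -0.03,"ay": 0,"az": 0,"hand": 60}]}}

```text
clock: 22.35
tool_pos: [0.4913, -0.0422, 0.1426]
eef_rot: [0.659, 0.752, 0.001, -0.0]
contact_force: [0.5, 0.4, -0.4]
opening: 0.677
```

Run:
```python
from h import *
go([.4913,-.042,.117],97.4)
```

```text
at [ 0.4913 -0.0422  0.1426] yaw 97.55 clock 22.35 q [ 0.28  0.76 -0.47  2.06  0.72  0.49 -0.59]
d [0.002 0.    0.426] a [ 0.007 -0.01   0.024]
```

Call:
{"op": "servo_tool", "data": {"deltas": [{"dx": 0,"dy": 0,"dz": 0.15,"ax": 0,"ay": 0,"az": 0.02,"hand": 50},{"dx": 0,"dy": 0,"dz": 0.3,"ax": 0,"ay": 0,"az": 0.02,"hand": 45},{"dx": 0,"dy": 0,"dz": 0.42,"ax": 0,"ay": 0,"az": 0.02,"hand": 40},{"dx": 0,"dy": 0,"dz": 0.42,"ax": 0,"ay": 0,"az": 0.02,"hand": 35},{"dx": 0,"dy": 0,"dz": 0.42,"ax": 0,"ay": 0,"az": 0.02,"hand": 30}], "newtons": 20}}

```text
clock: 22.98
tool_pos: [0.491, -0.0421, 0.117]
eef_rot: [0.66, 0.751, 0.0, -0.0]
contact_force: [-1.0, -0.2, 0.4]
opening: 0.344
```

Run:
```python
from h import *
from plant import r
go([.4913,-.042,.117],97.4); s=r.get_state(); print(s['contact_force'],s['opening'])
p,d,m=snap("wrist","w15"); cv2.imwrite("pics/w15c.png",cv2.resize(p[180:400,220:410],None,fx=3,fy=2.7)[:,:,::-1])
```

```text
at [ 0.491  -0.0421  0.117 ] yaw 97.44 clock 22.98 q [ 0.24  0.8  -0.41  2.07  0.77  0.43 -0.64]
d [ 0.     0.006 -0.001] a [-0.001 -0.01   0.006]
[-0.96251948 -0.15621143  0.43817429] 0.34405111601436233
```

View pics/w15c.png

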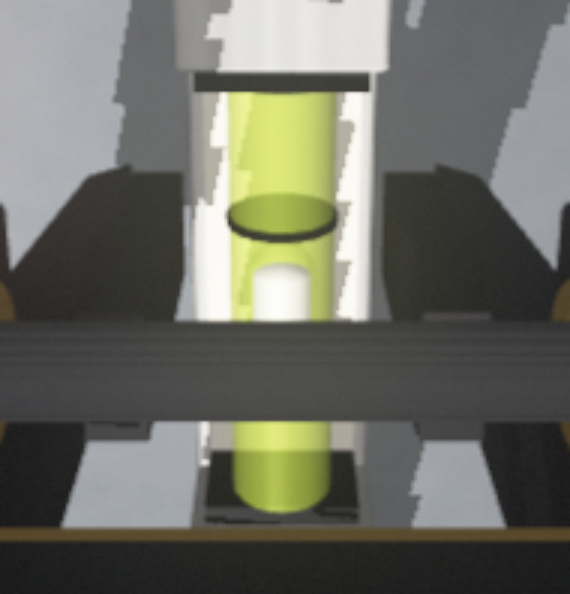

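Call:
{"op": "servo_tool", "data": {"deltas": [{"dx": 0,"dy": 0,"dz": 0,"ax": 0,"ay": 0,"az": 0,"hand": 15},{"dx": 0,"dy": 0,"dz": 0,"ax": 0,"ay": 0,"az": 0,"hand": 15},{"dx": 0,"dy": 0,"dz": 0,"ax": 0,"ay": 0,"az": 0,"hand": 15},{"dx": 0,"dy": 0,"dz": 0.01,"ax": 0,"ay": 0,"az": 0,"hand": 15},{"dx": 0,"dy": 0,"dz": 0.02,"ax": 0,"ay": 0,"az": 0,"hand": 15},{"dx": 0,"dy": 0,"dz": 0.02,"ax": 0,"ay": 0,"az": 0,"hand": 15}], "newtons": 30}}

```text
clock: 23.78
tool_pos: [0.491, -0.0422, 0.1171]
eef_rot: [0.66, 0.751, 0.0, 0.0]
contact_force: [-3.3, 0.0, 15.5]
opening: 0.268
```

Run:
```python
from h import *
from plant import r
s=r.get_state(); print(s['tool_pos'],s['contact_force'],s['moment'],s['opening'])
```

```text
[ 0.49103294 -0.04217207  0.11711755] [-3.25871557e+00  1.17406796e-02  1.54682934e+01] [-0.01035798  0.5875267  -0.02788911] 0.2678175565662313
```

Call:
{"op": "servo_tool", "data": {"deltas": [{"dx": 0,"dy": 0,"dz": 0,"ax": 0,"ay": 0,"az": 0,"hand": 15},{"dx": 0,"dy": 0,"dz": 0,"ax": 0,"ay": 0,"az": 0,"hand": 15},{"dx": 0,"dy": 0,"dz": 0,"ax": 0,"ay": 0,"az": 0,"hand": 15},{"dx": 0,"dy": 0,"dz": 0,"ax": 0,"ay": 0,"az": 0,"hand": 15},{"dx": 0,"dy": 0,"dz": 0,"ax": 0,"ay": 0,"az": 0,"hand": 15},{"dx": 0,"dy": 0,"dz": 0,"ax": 0,"ay": 0,"az": 0,"hand": 15},{"dx": 0,"dy": 0,"dz": 0,"ax": 0,"ay": 0,"az": 0,"hand": 15},{"dx": 0,"dy": 0,"dz": 0,"ax": 0,"ay": 0,"az": 0,"hand": 15},{"dx": 0,"dy": 0,"dz": 0,"ax": 0,"ay": 0,"az": 0,"hand": 15},{"dx": 0,"dy": 0,"dz": 0,"ax": 0,"ay": 0,"az": 0,"hand": 15}]}}

```text
clock: 25.02
tool_pos: [0.491, -0.0422, 0.1171]
eef_rot: [0.66, 0.751, 0.0, 0.0]
contact_force: [-2.9, 0.7, 15.8]
opening: 0.27
```

Run:
```python
from h import *
from plant import r
s=r.get_state(); print(s['clock'],s['tool_pos'],s['contact_force'],s['moment'],s['opening'])
p,d,m=snap("wrist","w16"); 
for t in("w15","w16"): bub(t,zb=.0855)
cv2.imwrite("pics/st2.png",np.vstack([cv2.imread(f"pics/{t}_r.png") for t in("w15","w16")]))
snap("top","t16");snap("scene","s16"); q=cv2.imread("pics/t16.png"); cv2.imwrite("pics/t16c.png",cv2.resize(q[120:250,285:445],None,fx=5,fy=4.6))
```

```text
25.025 [ 0.49103635 -0.04216084  0.11712452] [-2.90340332  0.73276938 15.82425281] [-0.10398129  0.60123443 -0.02270876] 0.27044069267355575
```

View pics/st2.png

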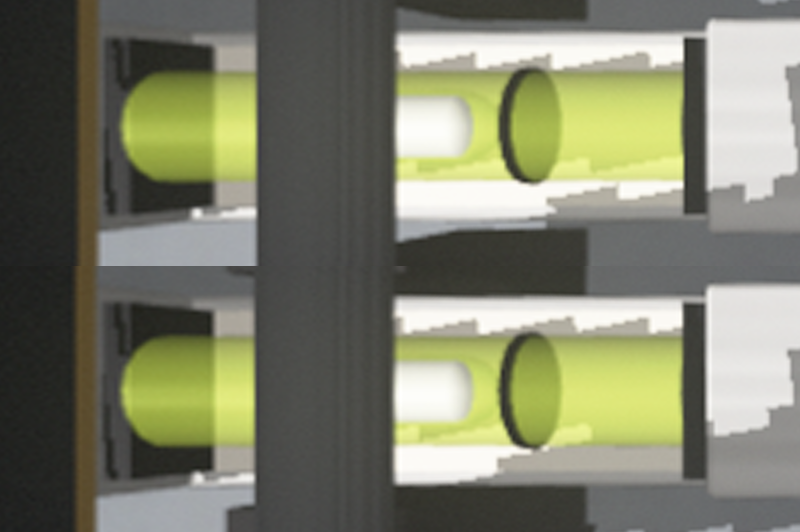

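View pics/s16.png

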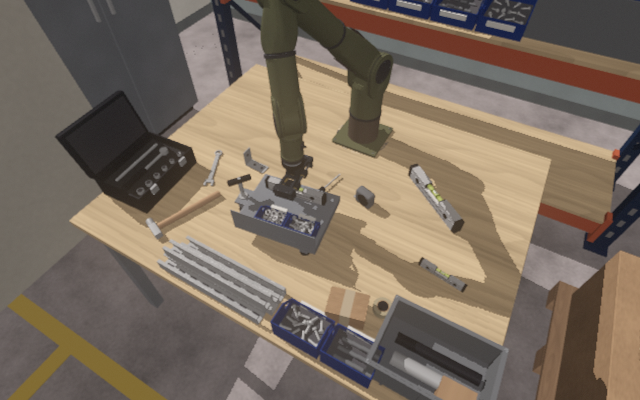

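Run:
```python
from plant import r
print(r.finish_job())
s=r.get_state(); print(s['clock'],s['tool_pos'],s['contact_force'],s['opening'])
```

```text
the job is handed in; nothing more can be done
None
the job is handed in; nothing more can be done
```

I handed the job in at about 25 s of robot time, with the level held pressed on the shelf and the bubble between the lines. No verdict was reported.

- **Placing:** I picked the 230 mm level, laid it along the clear front strip about 10 mm forward of the middle line, and pressed it with about 18 N. The bubble then read about +12.7 mm.
- **Levelling:** With the level let go, I turned the T-handle about 2.0 rad clockwise. The bubble was still about 2 mm off, so I turned it another 0.37 rad, after which it read about +0.2 mm on the free level.
- **Final press:** I gripped the level again with 30 N and pushed down with about 15.8 N, plus its own weight. After about 1.2 s the bubble's visible end had not moved from its free position. The gripper's crossbar hid the bubble's other end, so that check rests on the one end.
- **Bench:** In the last scene picture the other things looked to be where they started. I judged that by eye and did not measure it.
- **Disagreement:** A picture taken about 0.4 s after the first release showed the bubble near the middle. The next one, about 0.7 s later, showed it about 12 mm off. I took the first as the bubble still settling.

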